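# Tip a terminal board over the edge of its test plate and slide it home

## Robot

A 6-joint arm with a two-finger parallel gripper is mounted at the origin on a cart in front of the work surface, level with it; the furniture and walls round the work are solid. World frame = base frame: x ahead of the robot, y to its left, z up, the work surface at z = 0. Lengths are in m, angles in rad, forces in N, time in s.
With the tool pointing down it reaches from about 0.25 to 0.775 m from the base axis. Payload 4 kg.
Tool frame: the origin (TCP) lies midway between the tips of the shut fingers; the grasp point (between the pads) lies 19 mm behind it; z points along the fingers, y is the direction in which the jaws open and shut (so a half turn about z gives the same grasp; the last joint's range is limited). The gripper opens to 94 mm and grips with 3 to 60 N. Pads are 16 mm wide; open, the fingers measure 119 mm over their backs; the gripper's body (75 mm by 177 mm) begins 78 mm behind the grasp point.
Start: joints at [-1.392, 0.087, 1.371, -0, 1.684, -0.103], TCP at [0.153, -0.528, 0.178] pointing down, gripper open.
Joint ranges: [-3.1, 3.1], [-0.76, 2.03], [0.27, 2.55], [-1.08, 4.22], [0.17, 2.65], [-2.57, 2.57]. Speed limits (rad/s): [2.79, 2.79, 3.14, 3.14, 3.14, 3.14].

## Interface

Orientations are given as [roll, pitch, yaw] about the fixed x, y, z axes, in that order (R = Rz(yaw) Ry(pitch) Rx(roll)).
In Python, from bench import robot gives the robot as it stands.
- The arm moves only by the tool drive_tool, never from a script. Its argument "series" is a list that holds one entry, the list of rows, each a list of 7 numbers: the turn, a rotation vector about the tool's x, y, z in rad, then the shift along the tool's x, y, z in cm, then the opening in per cent of the stroke, from 0 (shut) to 100 (fully open). In form: [[[rx, ry, rz, tx, ty, tz, fingers], ...]]. A call has 1 to 20 rows; each row is the pose to reach, as a shift and turn from the pose measured when the call began, along the tool's axes at that moment; what a row does not reach only later rows make up. A row lasts 1/10 s, in which the tool goes at most 50 mm and 8.59 degrees, less where a joint would pass 70% of its speed; a pose out of reach is approached as far as the arm can. A call with a gripper value outside its range is refused whole. The fingers move at their own pace and stop on an object; the grip force is fixed at half the most. Time passes only in rows, so rows that repeat a pose let the fingers close. It gives the time, the measured TCP pose, the force and the opening at its end, in the units of the state.
- robot.get_obs(): the state, without advancing time (a new reading comes with each control period).
- robot.snapshot(name): name is "scene" or "top" or "wrist"; returns a dict with "img" (480x640x3 uint8, blue, green, red), "depth" (480x640 float32, m along the optical axis (not along the pixel's ray), 0 where there is no reading), "vertical_fov" (degrees; the focal length in pixels is half the picture's height over the tangent of half this angle, whatever the lens; pixels are square), "cx", "cy" (the principal point, pixels), "dist_coeffs" ([k1, k2, p1, p2, k3] as OpenCV has them; the pictures are not rectified), "rvec" (rotation vector, rad) and "tvec" (3), from world to camera coordinates, as OpenCV has them. Camera axes: x right, y down, z forward; pixel columns grow to the right and rows downward; lengths in m; the calibration is good to about 2 mm. A picture is of the moment at which its call begins.
- robot.close_job(): hands the job in, once; it reports no verdict.
The state is a dict: "time": time; "joint_positions": joint angles; "qvel": joint speeds; "joint_torque": joint torques, N m; "tool_pos": TCP position; "ee_rot": TCP orientation; "wrist_force": force on the tool from outside, world axes, zero at the start; "wrist_torque": the same for the moment, N m; "width": finger opening in m.
Only numpy, scipy, OpenCV 4.12 (cv2) and the standard library are available. Lean on these libraries where they do the work, as an engineer would, in place of code of your own. Each camera call takes 0.05 s, during which the arm holds its last target.

## Task

Turn the loose terminal board contact side up and load it for its test, only by pushing it with the fingertips: never pick it up or carry it. Push it across the bench against the front edge of the metal test plate, keep pushing under its bevelled near edge until it tips up and topples over onto the plate, then slide it between the guide rails and under the brass contact leaves, fully home against the end block. Leave the things lying around where they are.

Things in the scene. Friction and masses are not known exactly. Their poses are not given: they have to be found in the camera images.
- terminal_board: Loose flat terminal board, 50 mm (its x) by 60 mm (its y), 6 mm thick, about 50 g; origin at its centre. At the start it lies on the bench with its plain pale side (+z) up, its green side with three copper contact strips (-z) down, and its -x end away from the test plate. Contact side up: its z axis points down.
- contact_edge (a point): middle of the board's bevelled contact edge (x = -25 mm, z = +2 mm of the board), away from the plate at the start. There the lower 4 mm slope back 6 mm under the board; the nose above is 2 mm thick. A fingertip 1.5 to 3 mm over the bench gets under the nose and wedges this edge up once the other edge stands at the plate. When turned over it leads, bevel on top.
- plain_edge (a point): middle of the board's square edge (x = +25 mm of the board). It meets the plate first and is the pivot: the board stands up on it there, 50 mm tall, and topples when its top is pushed 10 to 20 mm on over the plate. Turned over, this edge trails and overhangs the plate's front edge by about 15 mm; should its foot slide back on the bench so that it leans on the edge, push the foot on.
- test_plate: Aluminium test plate fixed to the bench, 134 mm long (its x), 104 mm wide (its y), 8 mm high. Origin on the bench at the foot of the middle of its front edge; its x is the level direction in which the board is pushed, z up. The upright front face (x = 0) is the wall for tipping. The top is bare from x = 0 to 48 mm.
- plate_edge (a point): middle of the plate's top front edge, 8 mm over the bench, on the lane's centre line. Beyond it on the plate stand two black guide rails 6 mm high: straight from x = 70 to 120 mm of the plate with 64 mm between them, opening to 84 mm at x = 48 mm.
- plate_home (a point): where the board's centre is when it is home: x = 90 mm of the plate, on the centre line, 11 mm over the bench. The stop is the face of the black end block at x = 115 mm; three brass contact leaves reach from it back to x = 95 mm, 8.5 mm above the plate, so that the 6 mm board passes under them.
- nippers: bystander, to be left alone: small green-handled side nippers, 117 mm long, 11 mm high; origin at the centre of its underside
- tape_roll_blue: bystander, to be left alone: blue tape roll lying flat, 72 mm across, 19 mm high; origin at the centre of its underside
- spool_a: bystander, to be left alone: small wire spool with white flanges, copper wire, about 69x53 mm, 30 mm high; origin at the centre of its underside
- flux_tin: bystander, to be left alone: round red-lidded tin, 59 mm across, 23 mm high; origin at the centre of its underside
- gold_cap: bystander, to be left alone: gold bottle cap, 30 mm across, 15 mm high; origin at the centre of its underside
- eraser_red: bystander, to be left alone: eraser in a red sleeve, 36x16x11 mm; origin at the centre of its underside
- marker_pen: bystander, to be left alone: white marker pen with black cap, 133 mm long; origin at the centre of its underside

How it is judged:
By the outcome, as a careful person would: the job done as asked, in the order asked, and still so for the second after the job is handed in, with the robot touching nothing.
It also fails if it takes over 58 s, if anything falls off the work surface, if the arm or the gripper's body presses on something with over 40 N, if the wrist force passes 120 N, or if a joint passes its speed limit or range.

## Working session

There is one attempt and no reset: what is moved stays moved. The work goes in short steps, Python scripts to look and compute and a tool call to move; the robot and the scene stay as the last step left them, time stands still between calls to the robot, and variables do not carry over. Pictures are saved under pics/ and viewed, and the job is handed in when it is done.

Besides the shell and the picture viewer there is one more tool, called after "Emit:" as name([rows], argument=value, ...), one row to a line, values as JSON. drive_tool: Moves the arm, as the interface text tells. Its arguments: {"type":"object","properties":{"series":{"type":"array","items":{"type":"array","items":{"type":"array","items":{"type":"number"}}}}},"required":["series"]}

```bash
mkdir -p pics; ls; cat > h.py <<'E'
import numpy as np, cv2
from bench import robot
def snap(n,f):
    s=robot.snapshot(n); cv2.imwrite('pics/'+f,s['img']); return s
def K(s):
    f=240/np.tan(np.radians(s['vertical_fov'])/2)
    return np.array([[f,0,s['cx']],[0,f,s['cy']],[0,0,1.]])
def ray(s,uv,z):
    uv=np.array(uv,float).reshape(-1,1,2)
    n=cv2.undistortPoints(uv,K(s),np.array(s['dist_coeffs'],float)).reshape(-1,2)
    R=cv2.Rodrigues(np.array(s['rvec'],float))[0]; t=np.array(s['tvec'],float).ravel()
    d=np.c_[n,np.ones(len(n))]@R; c=-R.T@t
    return c+d*((z-c[2])/d[:,2])[:,None]
def proj(s,p):
    return cv2.projectPoints(np.array(p,float).reshape(-1,1,3),np.array(s['rvec'],float),np.array(s['tvec'],float),K(s),np.array(s['dist_coeffs'],float))[0].reshape(-1,2)
def st():
    o=robot.get_obs()
    for k in('time','tool_pos','ee_rot','wrist_force','width','joint_positions'): print(k,np.round(o[k],4))
E
python3 - <<'E'
from h import *
st()
for n in('scene','top','wrist'):
    s=snap(n,n+'0.png'); print(n,s['vertical_fov'],s['cx'],s['cy'],s['dist_coeffs'],s['rvec'],s['tvec'])
E
```

```text
pics
time 0.0
tool_pos [ 0.1528 -0.5277  0.1767]
ee_rot [-3.1394e+00 -2.0000e-04  2.8180e-01]
wrist_force [ 0.1498 -0.212  -0.1391]
width 0.0937
joint_positions [-1.3921  0.088   1.3723 -0.      1.6836 -0.1031]
scene 57.21799292351897 326.24145442035524 242.5620278161555 [-0.09099484  0.          0.          0.          0.        ] [ 1.49047394  1.65876764 -0.96589002] [-0.10860188 -0.21886955  1.48028178]
top 42.12951288505925 324.6491430344853 239.6062369653182 [0.05014466 0.         0.         0.         0.        ] [ 2.15031694 -2.15647576  0.15124438] [0.14847367 0.54848267 1.28429428]
wrist 59.45141741134243 313.1256602184925 245.53515179243163 [0.02579608 0.         0.         0.         0.        ] [-2.36164708  1.77343401  0.20545369] [-0.5507364  -0.02474975  0.39053947]
```

View pics/scene0.png

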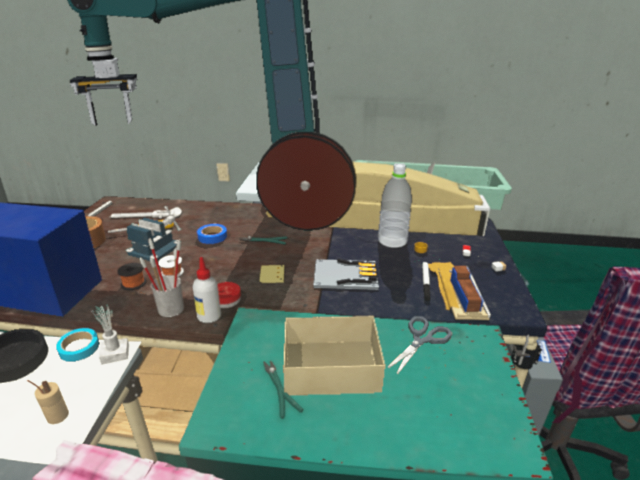

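View pics/top0.png

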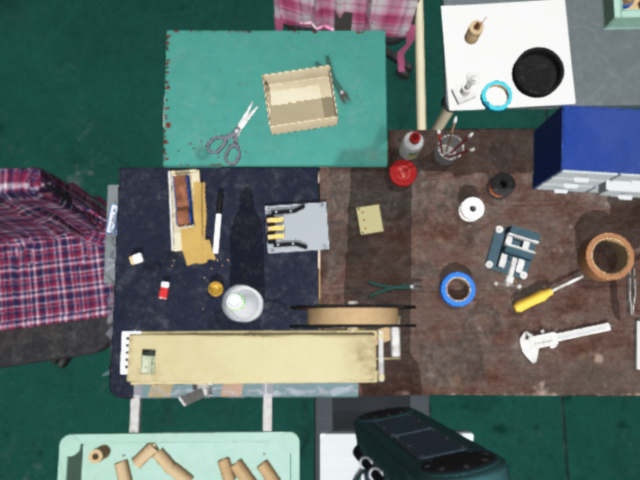

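View pics/wrist0.png

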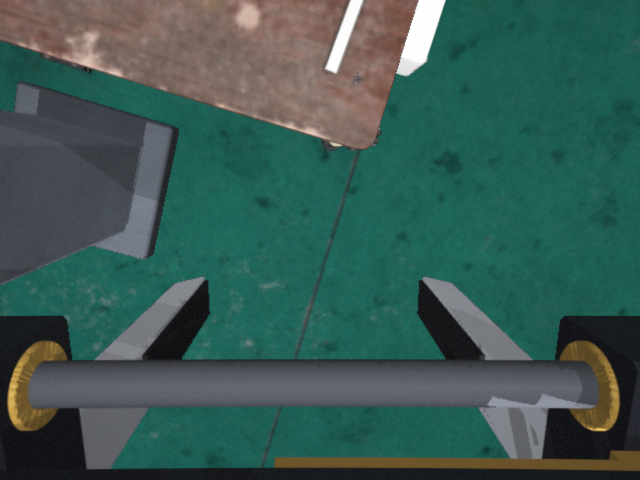

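The top view shows the board at about (370,219) and the plate at about (297,228), with its front edge facing right toward the board. Next I'll crop and measure.

```bash
python3 - <<'E'
from h import *
s=snap('top','top1.png')
c=s['img'][160:300,240:440]; cv2.imwrite('pics/topc.png',cv2.resize(c,(800,560),interpolation=cv2.INTER_CUBIC))
print(ray(s,[[0,0],[640,0],[370,219],[297,228]],0))
s2=snap('scene','sc1.png')
c=s2['img'][240:320,220:400]; cv2.imwrite('pics/scc.png',cv2.resize(c,(800,356),interpolation=cv2.INTER_CUBIC))
def quad(s,m,z,nm):
    m=cv2.morphologyEx(m,cv2.MORPH_OPEN,np.ones((3,3)))
    cs=cv2.findContours(m,0,1)[0]
    cs=max(cs,key=cv2.contourArea); r=cv2.minAreaRect(cs); b=cv2.boxPoints(r)
    print(nm,r,cv2.contourArea(cs)); p=ray(s,b,z); print(p, np.linalg.norm(p[1]-p[0]),np.linalg.norm(p[2]-p[1]),p.mean(0))
hsv=cv2.cvtColor(s['img'],cv2.COLOR_BGR2HSV)
print(hsv[219,370],hsv[210,365],hsv[225,310],hsv[219,345])
m=np.zeros((480,640),np.uint8); m[195:245,345:395]=(cv2.inRange(hsv,(20,50,110),(40,180,255)))[195:245,345:395]
quad(s,m,0.006,'board')
d=s['depth']; print(d[219,370],d[225,310],d[219,345])
m=np.zeros((480,640),np.uint8); m[195:260,260:335]=(cv2.inRange(hsv,(0,0,110),(180,70,255)))[195:260,260:335]
quad(s,m,0.008,'plate')
E
```

```text
[[ 1.09922017  0.87455457  0.        ]
 [ 1.09857113 -0.56761732  0.        ]
 [ 0.59922737  0.04726108  0.        ]
 [ 0.57968386  0.20705256  0.        ]]
[ 26  72 205] [ 26  71 205] [104  18 210] [ 13  44 111]
board ((369.4429626464844, 219.0100555419922), (28.55872344970703, 24.04030418395996), 79.99201965332031) 632.0
[[0.62479847 0.07991033 0.006     ]
 [0.6339475  0.02803743 0.006     ]
 [0.57171349 0.01815804 0.006     ]
 [0.56266898 0.06972576 0.006     ]] 0.05267355231056445 0.06301328773878626 [0.59828211 0.04895789 0.006     ]
1.3568673 1.3575389 1.365082
plate ((298.4616394042969, 229.84176635742188), (62.08894348144531, 57.233787536621094), 1.6365771293640137) 2042.0
[[0.51408528 0.27205277 0.008     ]
 [0.63967421 0.26964988 0.008     ]
 [0.63546111 0.13413113 0.008     ]
 [0.50986313 0.13820852 0.008     ]] 0.12561192008515173 0.1355842197996675 [0.57477093 0.20351057 0.008     ]
```

View pics/topc.png

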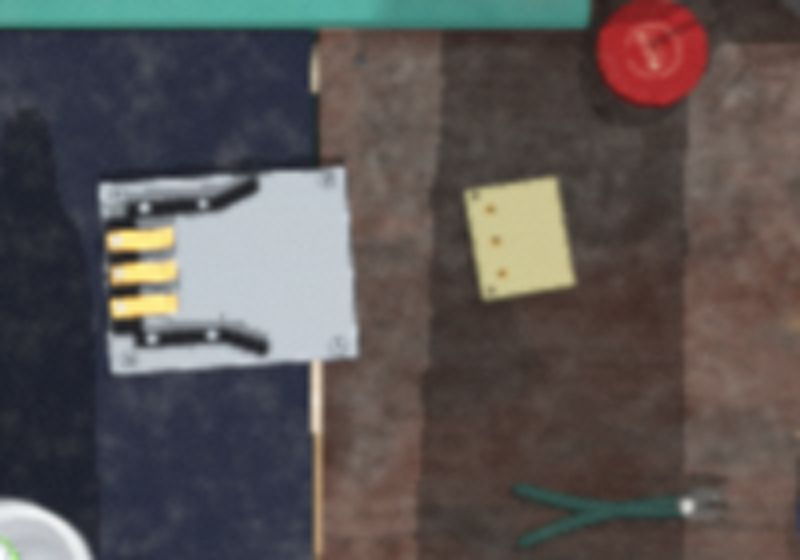

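View pics/scc.png

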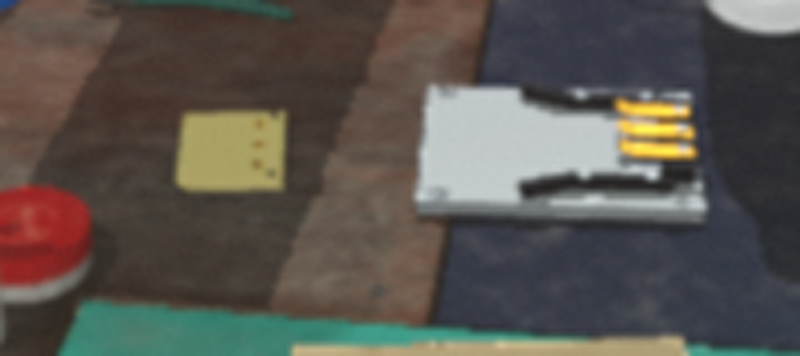

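```bash
python3 - <<'E'
from h import *
s=cv2.imread('pics/sc1.png')
c=s[60:140,50:160]; cv2.imwrite('pics/fing.png',cv2.resize(c,(800,582),interpolation=cv2.INTER_CUBIC))
s=robot.snapshot('top')
f=ray(s,[[326.25,201.75],[329.5,249.],[264.75,206],[268,253.5]],.008);print(f)
print(np.linalg.norm(f[0]-f[1]),np.linalg.norm(f[0]-f[2]),np.degrees(np.arctan2(*(f[2]-f[0])[[1,0]])),np.degrees(np.arctan2(*(f[3]-f[1])[[1,0]])), np.degrees(np.arctan2(*(f[0]-f[1])[[1,0]]))+90, (f[0]+f[1])/2)
b=ray(s,np.array([[465,190],[556,177],[577,285],[484,300]])/4+[240,160],.006);print(b,b.mean(0))
print(np.degrees(np.arctan2(*(b[0]-b[1])[[1,0]])),np.degrees(np.arctan2(*(b[1]-b[2])[[1,0]]))+90,np.degrees(np.arctan2(*(b[0]-b[3])[[1,0]]))+90)
w=robot.snapshot('wrist'); d=w['depth']
for v in (270,290,310,330,350): print(v,[round(float(d[v,u]),3) for u in range(90,240,10)])
E
```

```text
[[0.63631095 0.14299989 0.008     ]
 [0.53231493 0.13633567 0.008     ]
 [0.62714739 0.27716003 0.008     ]
 [0.52288767 0.26914648 0.008     ]]
0.1042093264587704 0.13447272936744573 93.90741144486809 94.0601935615006 93.66658250827722 [0.58431294 0.13966778 0.008     ]
[[0.62376356 0.07745953 0.006     ]
 [0.63085243 0.02764189 0.006     ]
 [0.57112421 0.01710626 0.006     ]
 [0.56301744 0.06773891 0.006     ]] [0.59718941 0.04748665 0.006     ]
98.09861328708648 100.00365709527817 99.09142049217776
270 [1.168, 1.169, 1.171, 1.173, 1.176, 1.173, 1.172, 1.174, 1.175, 1.174, 1.169, 1.167, 1.176, 1.17, 1.17]
290 [1.182, 1.183, 1.183, 1.184, 1.182, 1.183, 1.184, 1.183, 0.169, 0.169, 0.169, 0.175, 1.185, 1.184, 1.187]
310 [1.197, 1.199, 1.193, 1.194, 1.201, 1.197, 0.149, 0.148, 0.149, 0.153, 0.162, 0.177, 1.198, 1.194, 1.193]
330 [1.213, 1.209, 1.21, 1.215, 0.132, 0.132, 0.132, 0.133, 0.139, 0.149, 0.162, 1.211, 1.207, 0.0, 1.21]
350 [1.225, 1.224, 0.12, 0.119, 0.119, 0.12, 0.122, 0.129, 0.139, 0.149, 1.222, 1.223, 1.222, 1.224, 1.224]
```

View pics/fing.png

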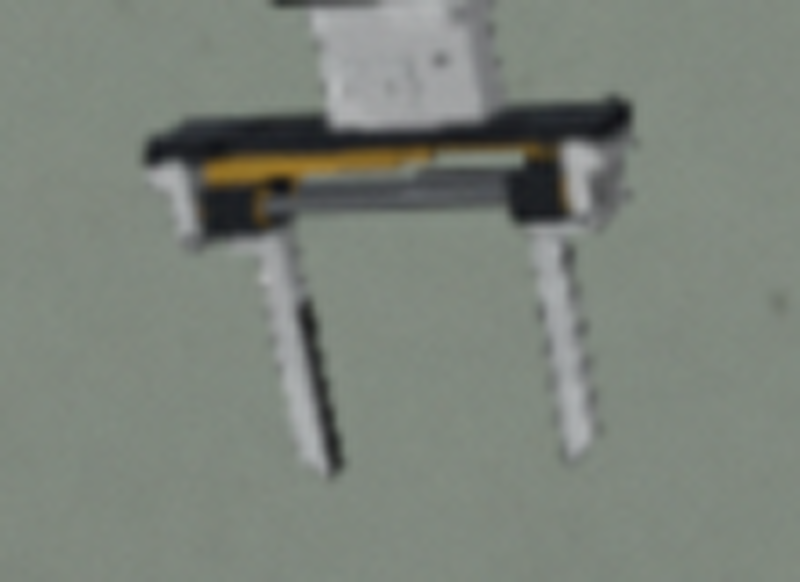

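```bash
python3 - <<'E'
from h import *
s=cv2.imread('pics/wrist0.png')
c=s[265:385,80:240]; cv2.imwrite('pics/wf.png',cv2.resize(c,(800,600),interpolation=cv2.INTER_CUBIC))
w=robot.snapshot('wrist'); o=robot.get_obs()
from scipy.spatial.transform import Rotation as Ro
R=cv2.Rodrigues(np.array(w['rvec'],float))[0]; t=np.array(w['tvec'],float).ravel()
RT=Ro.from_euler('xyz',o['ee_rot']).as_matrix(); tp=np.array(o['tool_pos'])
C=-R.T@t; print('cam in tool',RT.T@(C-tp)); print(RT.T@R.T)
d=w['depth']
vs,us=np.nonzero((d>0.05)&(d<0.3)); 
n=cv2.undistortPoints(np.c_[us,vs].astype(float).reshape(-1,1,2),K(w),np.array(w['dist_coeffs'],float)).reshape(-1,2)
P=np.c_[n,np.ones(len(n))]*d[vs,us][:,None]
P=((P-t)@R-tp)@RT
for lo in np.arange(-.03,.004,.002):
    q=P[(P[:,2]>=lo)&(P[:,2]<lo+.002)&(P[:,1]>0.02)]
    q2=P[(P[:,2]>=lo)&(P[:,2]<lo+.002)&(P[:,1]<-0.02)]
    if len(q): print(round(lo*1e3),np.round(q[:,:2].min(0)*1e3,1),np.round(q[:,:2].max(0)*1e3,1),len(q), 
        np.round(np.r_[q2[:,:2].min(0),q2[:,:2].max(0)]*1e3,1) if len(q2) else '')
E
```

```text
cam in tool [ 0.06451273  0.00157098 -0.20803497]
[[ 6.12693515e-04 -9.74055698e-01 -2.26307583e-01]
 [ 9.99999805e-01  6.24229132e-04  2.05890253e-05]
 [ 1.21212929e-04 -2.26307552e-01  9.74055890e-01]]
-30 [-8.7 48.5] [ 9.  51.7] 33 [ -8.3 -49.3   8.9 -45.4]
```

View pics/wf.png

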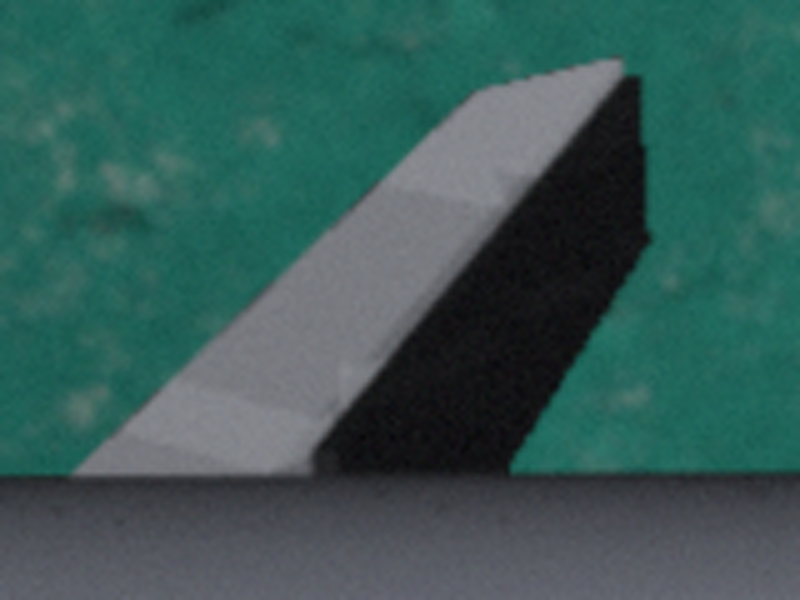

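```bash
python3 - <<'E'
from h import *
from scipy.spatial.transform import Rotation as Ro
s=robot.snapshot('scene'); o=robot.get_obs()
RT=Ro.from_euler('xyz',o['ee_rot']).as_matrix(); tp=np.array(o['tool_pos'])
for z in(0,-.019,-.028): print(z,proj(s,[tp+RT@np.array([x,y,z]) for y in(-.047,.047) for x in(-.008,.008)]).round(1).tolist())
w=robot.snapshot('wrist');
for z in(0,-.028): print(z,proj(w,[tp+RT@np.array([x,y,z]) for y in(-.047,.047,-.059,.059) for x in(-.008,.008)]).round(1).tolist())
E
```

```text
0 [[130.3, 131.2], [129.2, 132.6], [99.0, 132.9], [97.6, 134.3]]
-0.019 [[129.2, 125.1], [128.1, 126.4], [97.8, 126.8], [96.3, 128.1]]
-0.028 [[128.7, 122.2], [127.6, 123.4], [97.2, 123.8], [95.7, 125.1]]
0 [[219.7, 290.7], [218.2, 261.0], [400.3, 290.8], [401.8, 261.1], [196.6, 290.7], [194.7, 261.0], [423.4, 290.8], [425.3, 261.1]]
-0.028 [[206.3, 311.1], [204.4, 277.4], [412.8, 311.2], [414.6, 277.6], [179.9, 311.1], [177.4, 277.5], [439.2, 311.3], [441.6, 277.6]]
```

```bash
python3 - <<'E'
from h import *
s=robot.snapshot('top'); d=s['depth']
vs,us=np.mgrid[0:480:2,0:640:2]; vs=vs.ravel();us=us.ravel()
n=cv2.undistortPoints(np.c_[us,vs].astype(float).reshape(-1,1,2),K(s),np.array(s['dist_coeffs'],float)).reshape(-1,2)
R=cv2.Rodrigues(np.array(s['rvec'],float))[0]; t=np.array(s['tvec'],float).ravel()
P=(np.c_[n,np.ones(len(n))]*d[vs,us][:,None]-t)@R
ys=np.arange(.4,-.65,-.05)
print('      '+' '.join('%4d'%(y*1e3) for y in ys))
for x in np.arange(.85,.1,-.05):
    r=[]
    for y in ys:
        q=P[(abs(P[:,0]-x)<.025)&(abs(P[:,1]-y)<.025)]
        r.append('%4d'%(q[:,2].max()*1e3) if len(q) else '  --')
    print('%.2f '%x,' '.join(r))
E
```

```text
400  350  300  250  200  150  100   50    0  -49  -99 -149 -199 -249 -299 -349 -399 -449 -499 -549 -599
0.85     8    8   62   58    9   58   61    8    5   --    6   56   90   23   37   32    5    7    8    6   --
0.80    13   17   14   60   59   59   59    7    7    8  136    6    5    6  169  171  172  170   --   --   --
0.75    16   16    8   10    7    8    9    8   83  128  157  117    8    8  170  172  172  173   --   --   --
0.70    13   14    5    6    6    6    7    8   29   29  116  138   41   42  170  170  172  170   --   --   --
0.65    14   16    7   15   17   14    6   13   25   23    6   33   40   42  170  170  172  171  120    4   --
0.60    18   13    9   26   17   17    8   12    8    8    7   38   37   14    9    6    5   11    9    6   --
0.55    17    7    7   23   20   15    7   13    5    7   10    8   68   79   79    9   54   56   55    4   --
0.50     7    8    7    6    9    7    8    7    9    6   18   22   70   80   73    8   54   57   53    0   --
0.45    19  163  199    7    7    5    8   12   13   16   25   24   52   80   28   20   51   55   48   -4   --
0.40     6  196  203    9  221  253  262  256  233    9   21   25    8   28   26    7    9    8   13   --   --
0.35   143  152  157  160  225 1345  261  255  232    7    7    8    8   11   15   15   13   10   12   --   --
0.30   142  151  158  161  160  159  148  126   65    6    7    8    7    8   14    7    7    8   14   --   --
0.25   154  150  157  156  159  154  146  121    9    8    7    9    8    7    6    7   10   10    9   --   --
0.20   141   11    8    9    8    7  368  643  654  649   --   --   --   --   --   --   --   --   --   --   --
0.15    64   64   64   65   66    4  432  496 -628 -625 -627    8 -641 -727 -729 -724 -725 -722 -726 -728 -724
```

```bash
cat >> h.py <<'E'
from scipy.spatial.transform import Rotation as Ro
def plan(pos,yaw,tilt=0.,tiltax='x'):
    """target TCP pose: down at yaw then tilt about tool axis"""
    o=robot.get_obs(); A=Ro.from_euler('xyz',o['ee_rot']); tp=np.array(o['tool_pos'])
    B=Ro.from_euler('xyz',[np.pi,0,yaw])*Ro.from_euler(tiltax,tilt)
    rv=(A.inv()*B).as_rotvec(); sh=A.inv().apply(np.array(pos)-tp)*100
    print('row',np.round(rv,3),np.round(sh,2),'dist cm %.1f ang %.1f'%(np.linalg.norm(sh),np.degrees(np.linalg.norm(rv))))
E
python3 -c "
from h import *
plan([.603,-.015,.15],1.639)"
```

```text
row [ 0.     0.    -1.357] [ 57.5  -36.79   2.79] dist cm 68.3 ang 77.8
```

Emit:
drive_tool([
  [[0,0,-1.357,57.5,-36.8,2.8,45],[0,0,-1.357,57.5,-36.8,2.8,45],[0,0,-1.357,57.5,-36.8,2.8,45],[0,0,-1.357,57.5,-36.8,2.8,45],[0,0,-1.357,57.5,-36.8,2.8,45],[0,0,-1.357,57.5,-36.8,2.8,45],[0,0,-1.357,57.5,-36.8,2.8,45],[0,0,-1.357,57.5,-36.8,2.8,45],[0,0,-1.357,57.5,-36.8,2.8,45],[0,0,-1.357,57.5,-36.8,2.8,45],[0,0,-1.357,57.5,-36.8,2.8,45],[0,0,-1.357,57.5,-36.8,2.8,45],[0,0,-1.357,57.5,-36.8,2.8,45],[0,0,-1.357,57.5,-36.8,2.8,45],[0,0,-1.357,57.5,-36.8,2.8,45],[0,0,-1.357,57.5,-36.8,2.8,45],[0,0,-1.357,57.5,-36.8,2.8,45],[0,0,-1.357,57.5,-36.8,2.8,45]],
])

```text
time: 2.35
tool_pos: [0.6024, -0.0162, 0.1504]
ee_rot: [3.141, 0.001, 1.637]
wrist_force: [0.1, 0.6, 0.4]
width: 0.0423
```

```bash
python3 - <<'E'
from h import *
st()
w=snap('wrist','w2.png'); s=snap('scene','s2.png')
o=robot.get_obs()
RT=Ro.from_euler('xyz',o['ee_rot']).as_matrix(); tp=np.array(o['tool_pos'])
R=cv2.Rodrigues(np.array(w['rvec'],float))[0]; t=np.array(w['tvec'],float).ravel()
d=w['depth']
vs,us=np.nonzero((d>0.05)&(d<0.25)); 
n=cv2.undistortPoints(np.c_[us,vs].astype(float).reshape(-1,1,2),K(w),np.array(w['dist_coeffs'],float)).reshape(-1,2)
P=np.c_[n,np.ones(len(n))]*d[vs,us][:,None]
P=((P-t)@R-tp)@RT
for lo in np.arange(-.04,.006,.002):
    q=P[(P[:,2]>=lo)&(P[:,2]<lo+.002)&(P[:,1]>0)]
    q2=P[(P[:,2]>=lo)&(P[:,2]<lo+.002)&(P[:,1]<0)]
    if len(q): print(round(lo*1e3),np.round(q[:,:2].min(0)*1e3,1),np.round(q[:,:2].max(0)*1e3,1),len(q), 
        np.round(np.r_[q2[:,:2].min(0),q2[:,:2].max(0)]*1e3,1) if len(q2) else '')
E
```

```text
time 2.35
tool_pos [ 0.6024 -0.0162  0.1504]
ee_rot [3.1411e+00 5.0000e-04 1.6370e+00]
wrist_force [0.1074 0.6426 0.3928]
width 0.0423
joint_positions [-1.2070e-01  2.1060e-01  1.2854e+00 -4.0000e-04  1.6450e+00 -1.8690e-01]
-40 [-8.5 20.8] [ 8.2 32.5] 57 [ -8.1 -32.5   8.2 -21.2]
-38 [-9.7 20.7] [ 8.  32.3] 59 [ -9.5 -33.3   8.  -21.2]
-36 [-7.7 20.8] [ 8.1 30.6] 56 [ -8.4 -30.9   8.2 -21.2]
-34 [-9.6 20.8] [ 8.2 27.9] 39 [ -8.7 -29.5   8.  -21.2]
-32 [-9.6 20.7] [ 8.  26.3] 40 [-10.2 -28.1   7.9 -21.2]
-30 [-0.2 20.9] [ 8.  24.9] 13 [ -0.8 -24.4   7.8 -21.3]
```

View pics/w2.png

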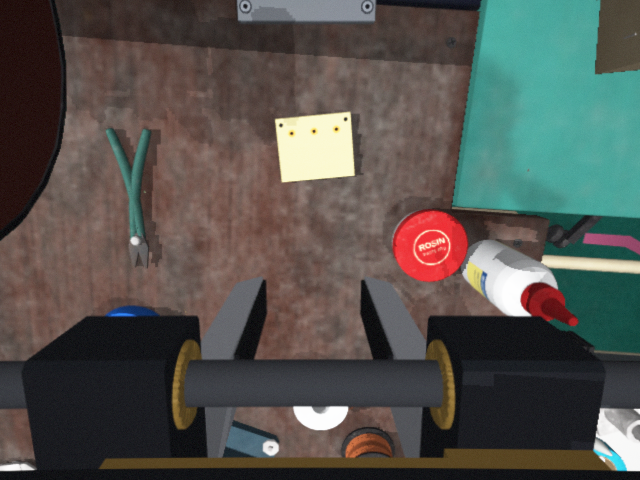

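View pics/s2.png

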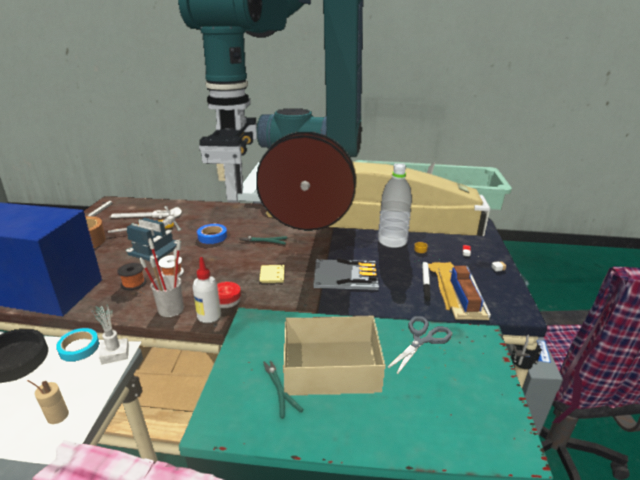

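```bash
cat >> h.py <<'E'
def pale(s,z=.006,roi=None):
    hsv=cv2.cvtColor(s['img'],cv2.COLOR_BGR2HSV)
    m=cv2.inRange(hsv,(20,40,150),(35,140,255))
    if roi:
        k=np.zeros_like(m);k[roi[1]:roi[3],roi[0]:roi[2]]=1;m*=k
    c=max(cv2.findContours(m,0,1)[0],key=cv2.contourArea); r=cv2.boxPoints(cv2.minAreaRect(c))
    a=cv2.approxPolyDP(c,5,True).reshape(-1,2)
    return r,a,ray(s,a,z),ray(s,r,z)
E
python3 - <<'E'
from h import *
w=robot.snapshot('wrist')
r,a,p,pr=pale(w,.006,(200,80,420,220)); print(a,p.round(4),pr.mean(0),pr.round(4))
q=ray(w,[[238,21],[375,21]],.0);print('plate foot',q, q.mean(0))
E
```

```text
[[350 113]
 [275 119]
 [281 181]
 [353 175]] [[0.6258 0.0761 0.006 ]
 [0.5661 0.0675 0.006 ]
 [0.5733 0.0186 0.006 ]
 [0.6326 0.0275 0.006 ]] [0.59962286 0.04758885 0.006     ] [[0.5655 0.0682 0.006 ]
 [0.6255 0.0775 0.006 ]
 [0.6348 0.0272 0.006 ]
 [0.5726 0.0174 0.006 ]]
plate foot [[0.53386733 0.13803602 0.        ]
 [0.63956769 0.14517385 0.        ]] [0.58671751 0.14160494 0.        ]
```

```bash
python3 -c "
from h import *
plan([.6045,-.006,.008],1.639)"
```

```text
row [ 0.001  0.    -0.002] [ 0.98  0.25 14.24] dist cm 14.3 ang 0.1
```

Emit:
drive_tool([
  [[0,0,-0.002,1.0,0.25,5,45],[0,0,-0.002,1.0,0.25,9,45],[0,0,-0.002,1.0,0.25,12.5,45],[0,0,-0.002,1.0,0.25,14.0,45],[0,0,-0.002,1.0,0.25,14.2,45],[0,0,-0.002,1.0,0.25,14.2,45]],
])

```text
time: 3.1
tool_pos: [0.6054, -0.0062, 0.0097]
ee_rot: [3.139, 0.001, 1.639]
wrist_force: [0.4, -1.9, -0.9]
width: 0.0423
```

```bash
python3 - <<'E'
from h import *
st(); s=snap('scene','s3.png')
c=s['img'][160:320,180:380]; cv2.imwrite('pics/s3c.png',cv2.resize(c,(750,600),interpolation=cv2.INTER_CUBIC))
E
```

```text
time 3.1
tool_pos [ 0.6054 -0.0062  0.0097]
ee_rot [3.1391e+00 6.0000e-04 1.6388e+00]
wrist_force [ 0.4376 -1.8554 -0.8718]
width 0.0423
joint_positions [-1.0370e-01  2.9490e-01  1.4682e+00 -2.0000e-04  1.3760e+00 -1.7170e-01]
```

View pics/s3c.png

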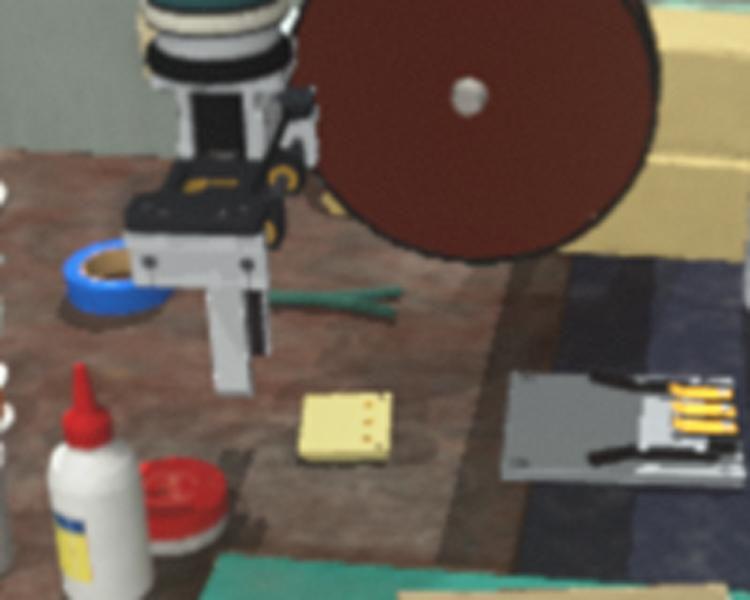

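The fingertips at crop (232,390) are still well above the bench, although the TCP reads z=10 mm. That means the tips end about 28 mm behind the stated TCP, so I'll go down further in steps.

Emit:
drive_tool([
  [[0.002,0,0,0,0,1.0,45],[0.002,0,0,0,0,2.0,45],[0.002,0,0,0,0,2.6,45],[0.002,0,0,0,0,2.6,45]],
])

```text
time: 3.55
tool_pos: [0.6051, -0.0061, -0.0169]
ee_rot: [-3.141, 0.0, 1.639]
wrist_force: [-0.8, 0.8, 0.3]
width: 0.0424
```

```bash
python3 - <<'E'
from h import *
st(); s=snap('scene','s4.png')
c=s['img'][160:320,180:380]; cv2.imwrite('pics/s4c.png',cv2.resize(c,(750,600),interpolation=cv2.INTER_CUBIC))
snap('wrist','w4.png')
E
```

```text
time 3.55
tool_pos [ 0.6051 -0.0061 -0.0169]
ee_rot [-3.1412e+00  5.0000e-04  1.6389e+00]
wrist_force [-0.7952  0.7655  0.2627]
width 0.0424
joint_positions [-1.0340e-01  3.2050e-01  1.4920e+00 -6.0000e-04  1.3294e+00 -1.7140e-01]
```

View pics/s4c.png

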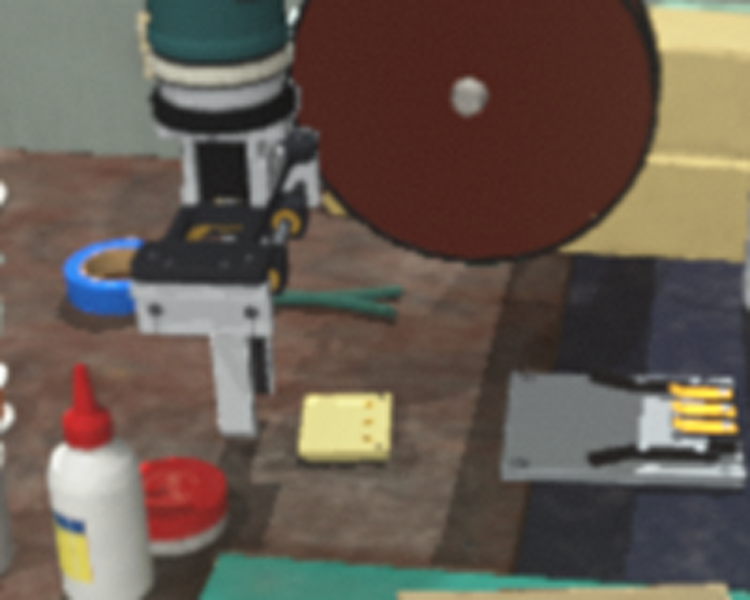

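View pics/w4.png

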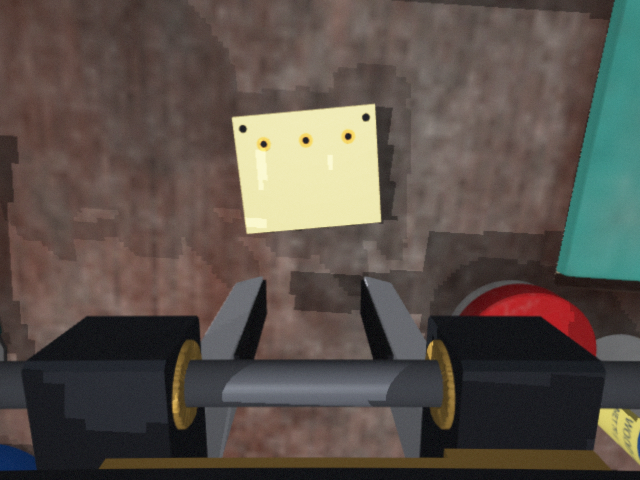

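Emit:
drive_tool([
  [[0,0,0,0,0,0.5,45],[0,0,0,0,0,0.75,45],[0,0,0,0,0,0.75,45]],
])

```text
time: 3.95
tool_pos: [0.6056, -0.0061, -0.0238]
ee_rot: [3.141, 0.001, 1.639]
wrist_force: [0.0, 0.6, 0.9]
width: 0.042
```

Emit:
drive_tool([
  [[0,0,0,1.0,0,0,45],[0,0,0,1.8,0,0,45],[0,0,0,2.3,0,0,45],[0,0,0,2.8,0,0,45],[0,0,0,3.3,0,0,45],[0,0,0,3.8,-0.1,0,45],[0,0,0,4.3,-0.2,0,45],[0,0,0,4.8,-0.3,0,45],[0,0,0,5.3,-0.4,0,45],[0,0,0,5.8,-0.5,0,45],[0,0,0,6.3,-0.6,0,45],[0,0,0,6.8,-0.7,0,45],[0,0,0,7.2,-0.75,0,45],[0,0,0,7.6,-0.8,0,45],[0,0,0,7.8,-0.8,0,45],[0,0,0,7.8,-0.8,0,45]],
])

```text
time: 5.55
tool_pos: [0.5922, 0.0716, -0.024]
ee_rot: [3.141, 0.0, 1.639]
wrist_force: [0.4, 0.0, 0.4]
width: 0.0424
```

```bash
python3 - <<'E'
from h import *
st(); w=snap('wrist','w5.png')
r,a,p,pr=pale(w,.006,(150,80,500,290)); print(a,p.round(4),pr.mean(0),pr.round(4))
s=snap('top','t5.png');c=s['img'][160:300,240:440]; cv2.imwrite('pics/t5c.png',cv2.resize(c,(800,560),interpolation=cv2.INTER_CUBIC))
E
```

```text
time 5.55
tool_pos [ 0.5922  0.0716 -0.024 ]
ee_rot [3.1411e+00 3.0000e-04 1.6393e+00]
wrist_force [0.372  0.0018 0.3613]
width 0.0424
joint_positions [ 2.5400e-02  3.0930e-01  1.5220e+00 -3.0000e-04  1.3098e+00 -4.3000e-02]
[[240 162]
 [245 277]
 [381 276]
 [385 162]] [[0.5576 0.1271 0.006 ]
 [0.5613 0.0773 0.006 ]
 [0.6213 0.0819 0.006 ]
 [0.6177 0.1312 0.006 ]] [0.589591   0.10446142 0.006     ] [[0.5576 0.1275 0.006 ]
 [0.6181 0.1316 0.006 ]
 [0.6235 0.0816 0.006 ]
 [0.5591 0.0771 0.006 ]]
```

View pics/w5.png

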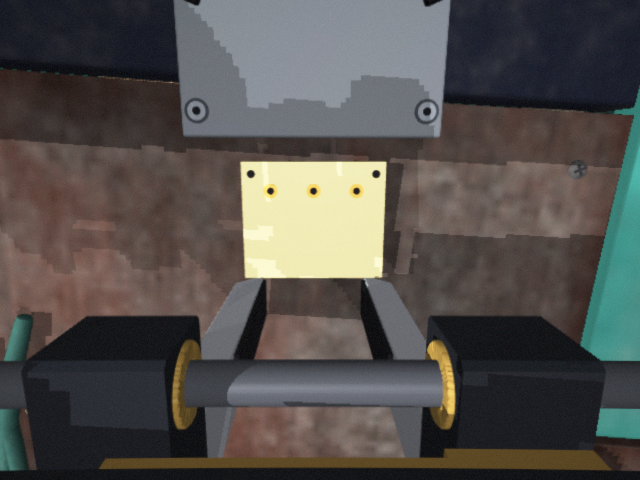

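View pics/t5c.png

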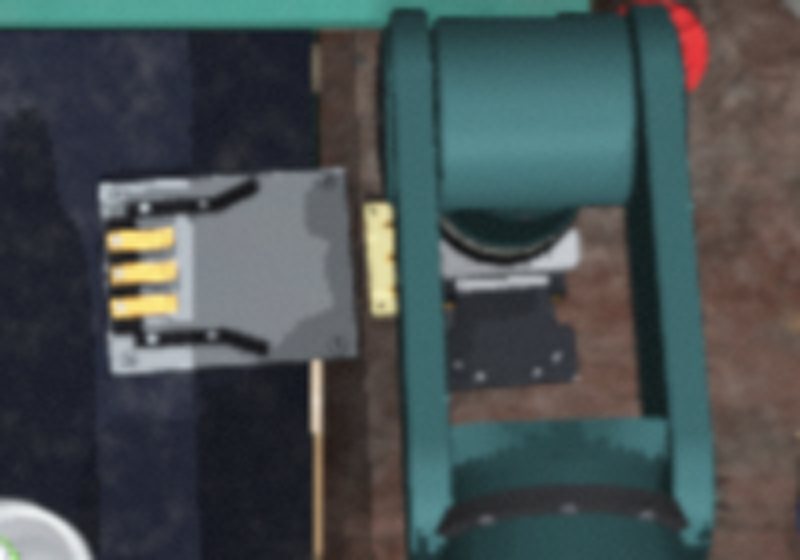

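Emit:
drive_tool([
  [[0,0,0,0.5,0,0,45],[0,0,0,0.9,0,0,45],[0,0,0,1.1,0,0,45],[0,0,0,1.2,0,0,45],[0,0,0,1.25,0,0,45]],
])

```text
time: 6.15
tool_pos: [0.5914, 0.0816, -0.024]
ee_rot: [-3.142, 0.004, 1.639]
wrist_force: [-0.4, -6.4, 1.4]
width: 0.0422
```

```bash
python3 - <<'E'
from h import *
st(); w=snap('wrist','w6.png')
r,a,p,pr=pale(w,.006,(150,80,500,290)); print(a,p.round(4),pr.mean(0))
E
```

```text
time 6.15
tool_pos [ 0.5914  0.0816 -0.024 ]
ee_rot [-3.1415  0.0045  1.6389]
wrist_force [-0.4009 -6.3516  1.4091]
width 0.0422
joint_positions [ 0.0451  0.3109  1.5201 -0.0046  1.3106 -0.0219]
[[242 164]
 [245 278]
 [381 278]
 [385 164]] [[0.5578 0.1365 0.006 ]
 [0.5605 0.087  0.006 ]
 [0.6206 0.0912 0.006 ]
 [0.6169 0.1406 0.006 ]] [0.58884933 0.11378223 0.006     ]
```

View pics/w6.png

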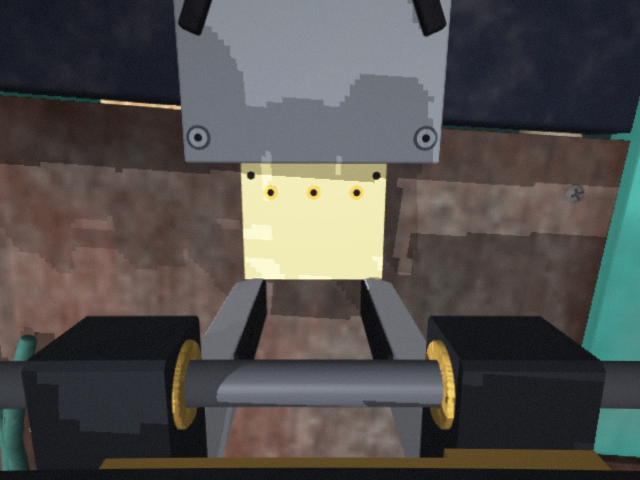

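```bash
python3 - <<'E'
from h import *
s=snap('scene','s6.png'); t=snap('top','t6.png')
plan([.594,.06,.06],1.639)
# forearm height map around reel
d=t['depth'];vs,us=np.mgrid[0:480:2,0:640:2]; vs=vs.ravel();us=us.ravel()
n=cv2.undistortPoints(np.c_[us,vs].astype(float).reshape(-1,1,2),K(t),np.array(t['dist_coeffs'],float)).reshape(-1,2)
R=cv2.Rodrigues(np.array(t['rvec'],float))[0]; tt=np.array(t['tvec'],float).ravel()
P=(np.c_[n,np.ones(len(n))]*d[vs,us][:,None]-tt)@R
P=P[P[:,2]>.3]
for x in np.arange(0,.75,.05):
    q=P[(abs(P[:,0]-x)<.025)]
    if len(q): print(round(x,2),q.min(0).round(2),q.max(0).round(2))
E
```

```text
row [-0.     0.004 -0.   ] [-2.21  0.11 -8.39] dist cm 8.7 ang 0.2
0.2 [0.18 0.01 0.49] [0.22 0.12 0.59]
0.25 [0.23 0.01 0.47] [0.27 0.12 0.57]
0.3 [0.28 0.01 0.46] [0.32 0.13 0.54]
0.35 [0.33 0.02 0.44] [0.37 0.15 1.35]
0.4 [0.38 0.02 0.38] [0.42 0.13 0.48]
0.45 [0.43 0.02 0.35] [0.47 0.13 0.45]
0.5 [0.48 0.02 0.34] [0.52 0.14 0.43]
0.55 [0.53 0.02 0.31] [0.57 0.14 0.41]
0.6 [0.58 0.02 0.35] [0.62 0.15 0.4 ]
0.65 [0.63 0.03 0.36] [0.63 0.14 0.38]
```

View pics/s6.png

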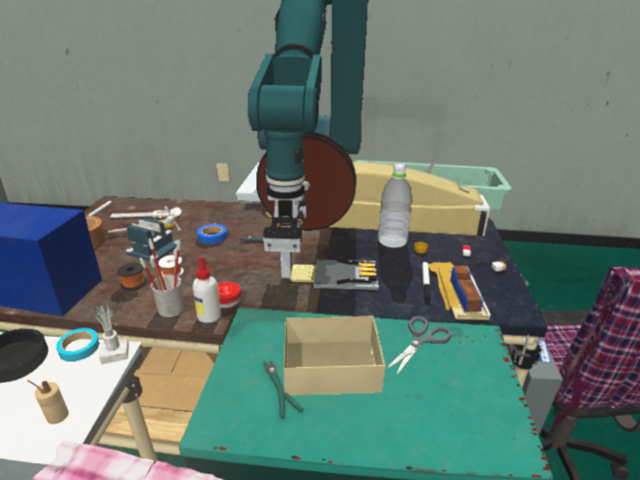

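Emit:
drive_tool([
  [[0,0,0,-1.0,0,0,45],[0,0,0,-2.2,0,-1.5,45],[0,0,0,-2.2,0,-6.0,45],[0,0,0,-2.2,0,-11,60],[0,0,0,-2.2,0,-15,80],[0,0,0,-2.2,0,-16,100],[0,0,0,-2.2,0,-16,100]],
])

```text
time: 7.0
tool_pos: [0.5946, 0.0601, 0.1397]
ee_rot: [3.135, 0.004, 1.638]
wrist_force: [0.5, -0.2, -0.5]
width: 0.0712
```

```bash
python3 - <<'E'
from h import *
st(); plan([.587,.10,.13],.068,.52)
t=snap('top','t7.png')
E
```

```text
time 7.0
tool_pos [0.5946 0.0601 0.1397]
ee_rot [3.1351 0.004  1.6383]
wrist_force [ 0.4673 -0.204  -0.5427]
width 0.0712
joint_positions [ 0.0081  0.1977  1.3218 -0.0036  1.6154 -0.0596]
row [0.416 0.406 1.533] [ 4.04 -0.49  0.95] dist cm 4.2 ang 93.9
```

Emit:
drive_tool([
  [[0.416,0.406,1.533,4.0,-0.5,0.5,100],[0.416,0.406,1.533,4.0,-0.5,0.5,100],[0.416,0.406,1.533,4.0,-0.5,0.5,100],[0.416,0.406,1.533,4.0,-0.5,0.5,100],[0.416,0.406,1.533,4.0,-0.5,0.5,100],[0.416,0.406,1.533,4.0,-0.5,0.5,100],[0.416,0.406,1.533,4.0,-0.5,0.5,100],[0.416,0.406,1.533,4.0,-0.5,0.5,100],[0.416,0.406,1.533,4.0,-0.5,0.5,100],[0.416,0.406,1.533,4.0,-0.5,0.5,100],[0.416,0.406,1.533,4.0,-0.5,0.5,100],[0.416,0.406,1.533,4.0,-0.5,0.5,100],[0.416,0.406,1.533,4.0,-0.5,0.5,100],[0.416,0.406,1.533,4.0,-0.5,0.5,100]],
])

```text
time: 8.45
tool_pos: [0.5851, 0.1001, 0.1307]
ee_rot: [-2.621, 0.006, 0.07]
wrist_force: [-0.6, 0.2, 0.4]
width: 0.0938
```

```bash
python3 - <<'E'
from h import *
st(); plan([.587,.1395,.003],.068,.52)
s=snap('scene','s8.png'); w=snap('wrist','w8.png')
E
```

```text
time 8.45
tool_pos [0.5851 0.1001 0.1307]
ee_rot [-2.621   0.0059  0.0699]
wrist_force [-0.5536  0.1606  0.3759]
width 0.0938
joint_positions [-0.2382  0.2489  1.3788  0.4951  1.6771  1.2768]
row [-0.001  0.006 -0.001] [ 0.54  2.95 13.02] dist cm 13.4 ang 0.4
```

View pics/s8.png

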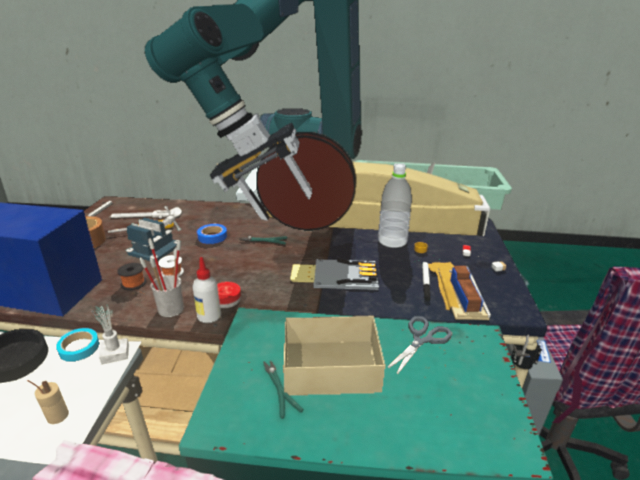

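View pics/w8.png

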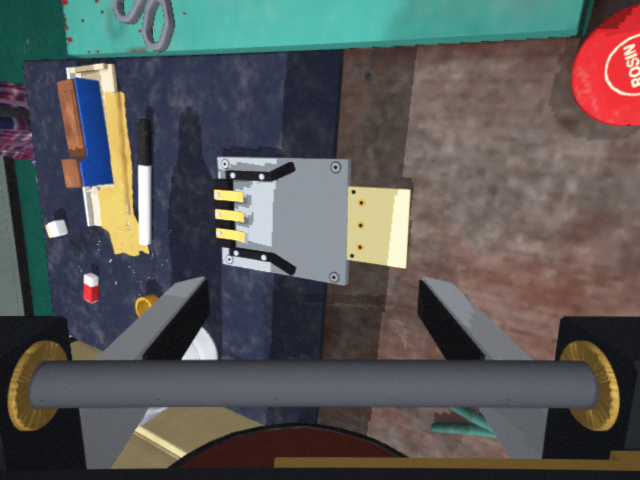

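```bash
python3 - <<'E'
from h import *
w=robot.snapshot('wrist')
r,a,p,pr=pale(w,.006,(340,170,430,290)); print(a,p.round(4),pr.round(4))
q=ray(w,[[350,158],[347,285]],.008);print(q,q.mean(0))
plan([.5875,.132,.015],.068,.52)
E
```

```text
[[348 187]
 [346 259]
 [405 268]
 [410 190]] [[0.6165 0.1412 0.006 ]
 [0.5571 0.1377 0.006 ]
 [0.5601 0.0876 0.006 ]
 [0.62   0.091  0.006 ]] [[0.5515 0.1391 0.006 ]
 [0.6172 0.1413 0.006 ]
 [0.6207 0.0909 0.006 ]
 [0.5602 0.0866 0.006 ]]
[[0.63919193 0.14056107 0.008     ]
 [0.53560166 0.13395456 0.008     ]] [0.5873968  0.13725782 0.008     ]
row [-0.     0.005 -0.001] [ 0.47  3.05 11.68] dist cm 12.1 ang 0.3
```

Emit:
drive_tool([
  [[0,0,0,0.35,1.0,4.5,100],[0,0,0,0.35,2.0,8.5,100],[0,0,0,0.35,3.0,11.2,100],[0,0,0,0.35,3.05,11.7,100],[0,0,0,0.35,3.05,11.7,100]],
])

```text
time: 9.1
tool_pos: [0.5859, 0.1326, 0.0145]
ee_rot: [-2.621, 0.006, 0.071]
wrist_force: [0.7, 0.4, 0.5]
width: 0.0942
```

```bash
python3 - <<'E'
from h import *
st(); plan([.5865,.132,.003],.068,.52)
s=snap('scene','s9.png'); w=snap('wrist','w9.png')
c=s['img'][160:320,180:380]; cv2.imwrite('pics/s9c.png',cv2.resize(c,(750,600),interpolation=cv2.INTER_CUBIC))
E
```

```text
time 9.1
tool_pos [0.5859 0.1326 0.0145]
ee_rot [-2.6207  0.006   0.0706]
wrist_force [0.692  0.4184 0.5079]
width 0.0942
joint_positions [-0.1851  0.3358  1.5129  0.5043  1.4585  1.2165]
row [-0.001  0.007 -0.001] [0.07 0.63 0.96] dist cm 1.2 ang 0.4
```

View pics/s9c.png

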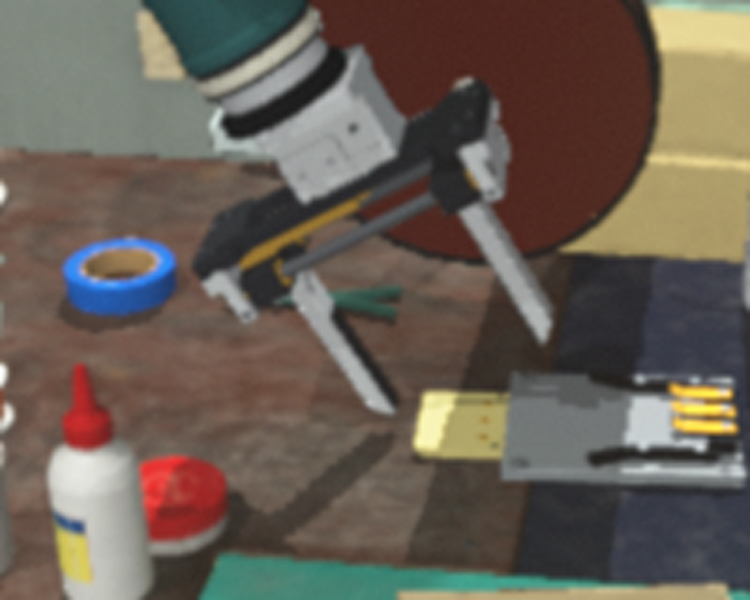

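View pics/w9.png

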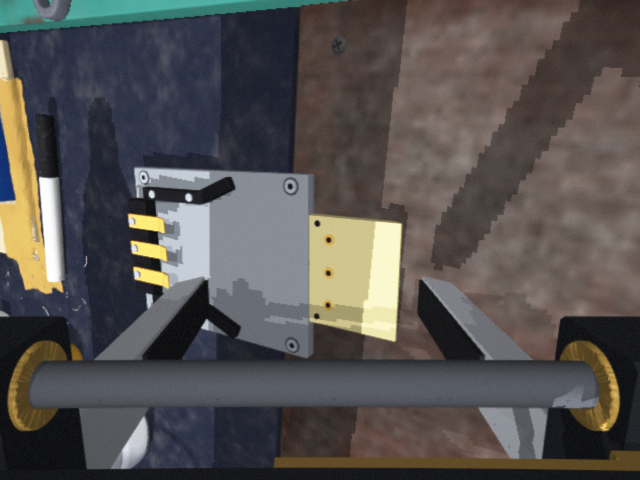

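Emit:
drive_tool([
  [[0,0,0,0.05,0.3,0.52,100],[0,0,0,0.05,0.6,1.04,100],[0,0,0,0.05,0.6,1.04,100]],
])

```text
time: 9.5
tool_pos: [0.5883, 0.1315, 0.0047]
ee_rot: [-2.622, 0.001, 0.069]
wrist_force: [-0.2, -0.5, 0.0]
width: 0.0939
```

Emit:
drive_tool([
  [[0,0,0,0,0.05,0.09,100],[0,0,0,0,0.05,0.09,100]],
])

```text
time: 9.7
tool_pos: [0.5883, 0.1314, 0.0036]
ee_rot: [-2.622, 0.001, 0.069]
wrist_force: [0.3, -0.3, 0.4]
width: 0.0941
```

Emit:
drive_tool([
  [[0,0,0,0,0.05,0.09,100],[0,0,0,0,0.05,0.09,100]],
])

```text
time: 9.9
tool_pos: [0.5882, 0.1314, 0.0025]
ee_rot: [-2.622, 0.001, 0.069]
wrist_force: [-0.2, 0.2, -0.1]
width: 0.0936
```

Emit:
drive_tool([
  [[0,0,0,-0.1,0.05,0.09,100],[0,0,0,-0.1,0.05,0.09,100]],
])

```text
time: 10.1
tool_pos: [0.5869, 0.1313, 0.0013]
ee_rot: [-2.622, 0.002, 0.069]
wrist_force: [-1.0, 0.6, -0.7]
width: 0.0938
```

Emit:
drive_tool([
  [[0,0,0,0,0.05,0.09,100],[0,0,0,0,0.05,0.09,100]],
])

```text
time: 10.3
tool_pos: [0.5872, 0.1313, 0.0008]
ee_rot: [-2.622, 0.001, 0.069]
wrist_force: [-0.5, 0.5, 2.3]
width: 0.0944
```

```bash
python3 - <<'E'
from h import *
st()
s=snap('scene','s10.png'); w=snap('wrist','w10.png')
c=s['img'][240:300,260:340]; cv2.imwrite('pics/s10c.png',cv2.resize(c,(800,600),interpolation=cv2.INTER_CUBIC))
E
```

```text
time 10.3
tool_pos [0.5872 0.1313 0.0008]
ee_rot [-2.6219e+00  1.4000e-03  6.9400e-02]
wrist_force [-0.5341  0.5352  2.27  ]
width 0.0944
joint_positions [-0.1869  0.3493  1.5248  0.506   1.4324  1.2013]
```

View pics/s10c.png

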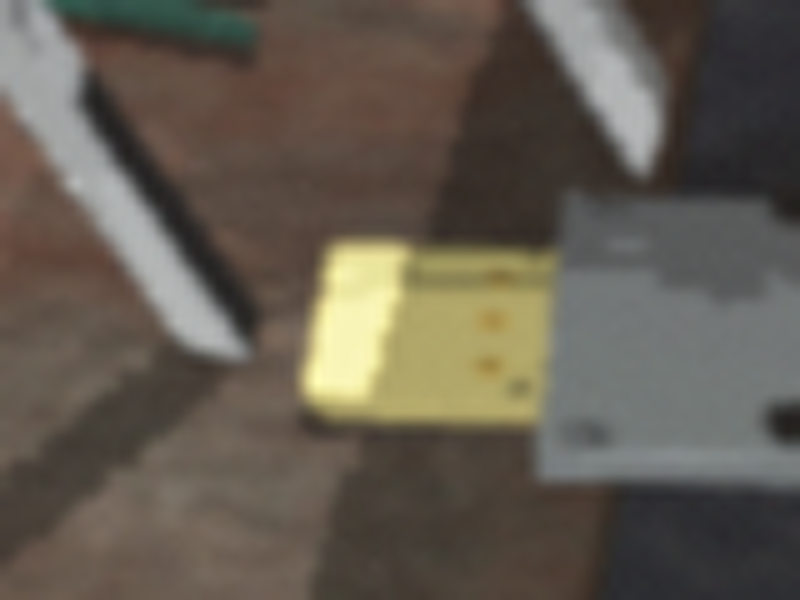

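Emit:
drive_tool([
  [[0,0,0,0,-0.09,-0.16,100],[0,0,0,0,-0.52,0.09,100],[0,0,0,0,-0.96,0.34,100],[0,0,0,0,-0.96,0.34,100]],
])

```text
time: 10.8
tool_pos: [0.586, 0.1423, 0.0023]
ee_rot: [-2.622, 0.002, 0.07]
wrist_force: [0.2, 1.0, -0.2]
width: 0.094
```

Emit:
drive_tool([
  [[0,0,0,0,-0.17,0.1,100],[0,0,0,0,-0.17,0.1,100]],
])

```text
time: 11.0
tool_pos: [0.5856, 0.1447, 0.0021]
ee_rot: [-2.621, 0.002, 0.071]
wrist_force: [0.6, -0.5, 0.2]
width: 0.0942
```

Emit:
drive_tool([
  [[0,0,0,0,-0.13,0.08,100],[0,0,0,0,-0.13,0.08,100]],
])

```text
time: 11.2
tool_pos: [0.5855, 0.1461, 0.0019]
ee_rot: [-2.622, 0.002, 0.071]
wrist_force: [0.1, -1.2, -0.6]
width: 0.0942
```

```bash
python3 - <<'E'
from h import *
st()
s=snap('scene','s11.png'); w=snap('wrist','w11.png')
c=s['img'][240:300,260:340]; cv2.imwrite('pics/s11c.png',cv2.resize(c,(800,600),interpolation=cv2.INTER_CUBIC))
E
```

```text
time 11.2
tool_pos [0.5855 0.1461 0.0019]
ee_rot [-2.6219e+00  2.3000e-03  7.0900e-02]
wrist_force [ 0.14   -1.1627 -0.6101]
width 0.0942
joint_positions [-0.163   0.3436  1.53    0.5097  1.4233  1.221 ]
```

View pics/s11c.png

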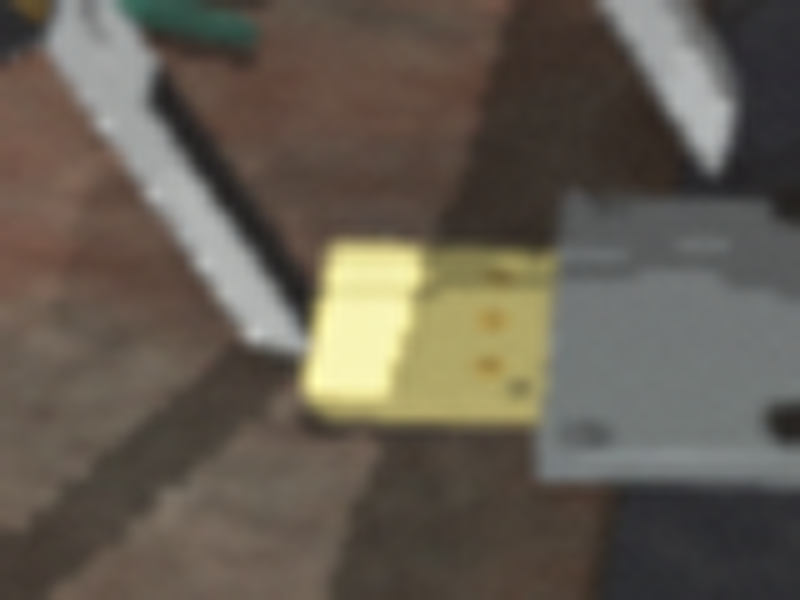

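Emit:
drive_tool([
  [[0,0,0,0,-0.09,0.05,100],[0,0,0,0,-0.17,0.1,100],[0,0,0,0,-0.22,0.12,100]],
])

```text
time: 11.6
tool_pos: [0.5856, 0.1466, 0.0015]
ee_rot: [-2.626, 0.002, 0.07]
wrist_force: [0.4, -6.9, 0.4]
width: 0.0938
```

```bash
python3 - <<'E'
from h import *
st()
s=snap('scene','s12.png'); w=snap('wrist','w12.png')
c=s['img'][240:300,260:340]; cv2.imwrite('pics/s12c.png',cv2.resize(c,(800,600),interpolation=cv2.INTER_CUBIC))
E
```

```text
time 11.6
tool_pos [0.5856 0.1466 0.0015]
ee_rot [-2.6256e+00  2.2000e-03  7.0200e-02]
wrist_force [ 0.4481 -6.9106  0.4272]
width 0.0938
joint_positions [-0.1602  0.3427  1.5304  0.5068  1.4206  1.2245]
```

View pics/s12c.png

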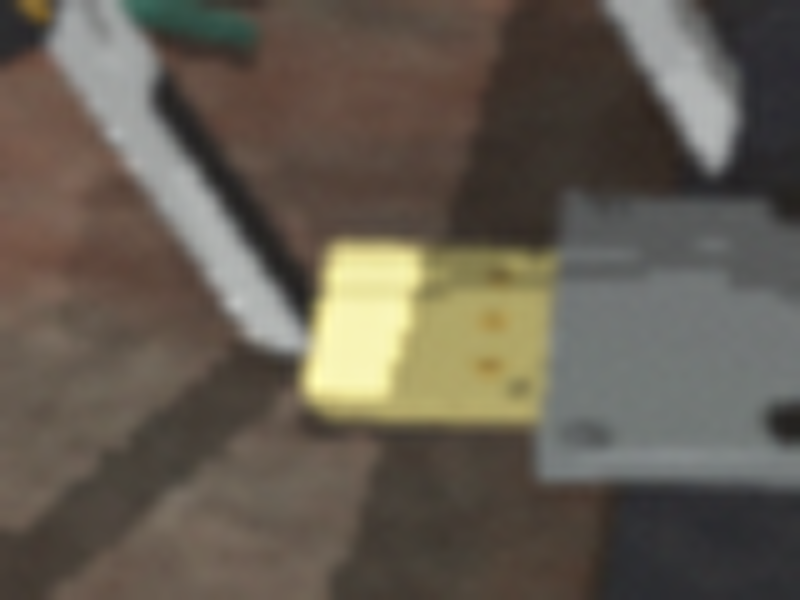

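View pics/w12.png

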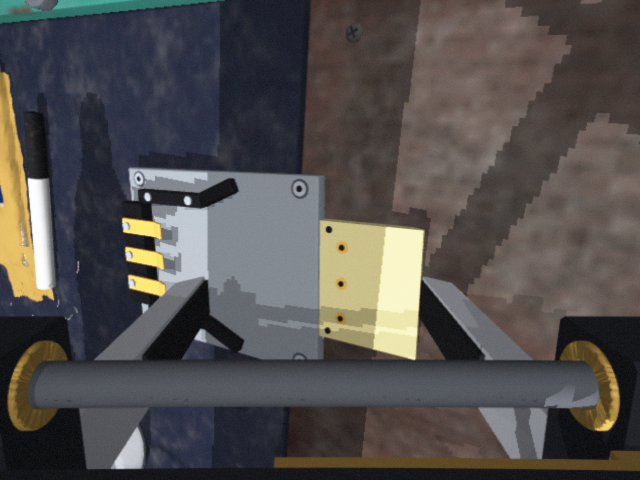

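Emit:
drive_tool([
  [[0,0,0,0,-0.2,0.05,100],[0,0,0,0,-0.27,-0.07,100],[0,0,0,0,-0.37,-0.25,100],[0,0,0,0,-0.37,-0.25,100]],
])

```text
time: 12.1
tool_pos: [0.5857, 0.1466, 0.0053]
ee_rot: [-2.629, 0.002, 0.07]
wrist_force: [-0.4, -5.3, -0.4]
width: 0.0938
```

```bash
python3 - <<'E'
from h import *
st()
s=snap('scene','s13.png'); w=snap('wrist','w13.png')
c=s['img'][240:300,260:340]; cv2.imwrite('pics/s13c.png',cv2.resize(c,(800,600),interpolation=cv2.INTER_CUBIC))
E
```

```text
time 12.1
tool_pos [0.5857 0.1466 0.0053]
ee_rot [-2.629e+00  2.100e-03  6.950e-02]
wrist_force [-0.3956 -5.2698 -0.3961]
width 0.0938
joint_positions [-0.1584  0.3376  1.5275  0.5035  1.4252  1.231 ]
```

View pics/s13c.png

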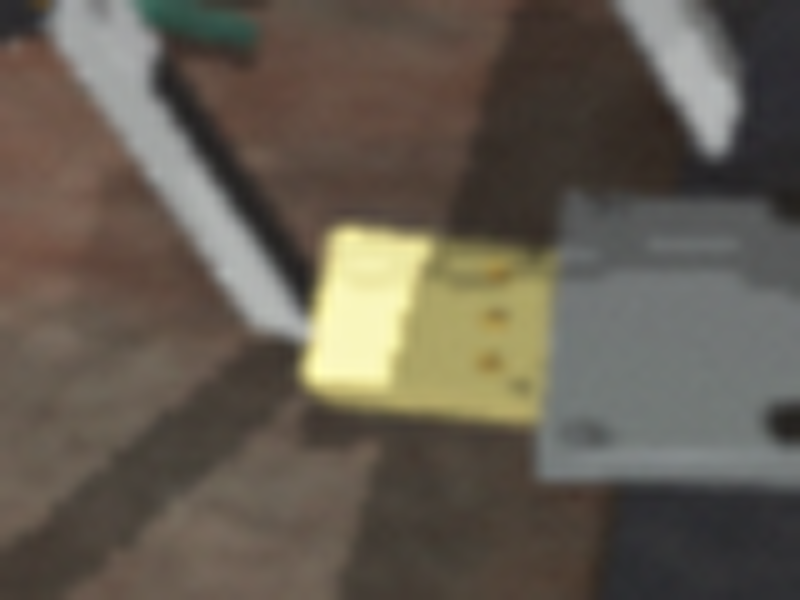

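Emit:
drive_tool([
  [[0,0,0,0,-0.3,-0.02,100],[0,0,0,0,-0.42,-0.15,100],[0,0,0,0,-0.56,-0.27,100],[0,0,0,0,-0.69,-0.39,100],[0,0,0,0,-0.84,-0.485,100],[0,0,0,0,-1.0,-0.58,100],[0,0,0,0,-1.16,-0.67,100],[0,0,0,0,-1.32,-0.75,100],[0,0,0,0,-1.32,-0.75,100]],
])

```text
time: 13.1
tool_pos: [0.585, 0.155, 0.0184]
ee_rot: [-2.628, 0.002, 0.07]
wrist_force: [-0.1, -0.1, 0.1]
width: 0.0938
```

```bash
python3 - <<'E'
from h import *
st()
s=snap('scene','s14.png'); w=snap('wrist','w14.png')
c=s['img'][230:290,260:340]; cv2.imwrite('pics/s14c.png',cv2.resize(c,(800,600),interpolation=cv2.INTER_CUBIC))
E
```

```text
time 13.1
tool_pos [0.585  0.155  0.0184]
ee_rot [-2.6285e+00  2.0000e-03  7.0000e-02]
wrist_force [-0.0918 -0.1232  0.0707]
width 0.0938
joint_positions [-0.145   0.322   1.5194  0.5045  1.4401  1.2535]
```

View pics/s14c.png

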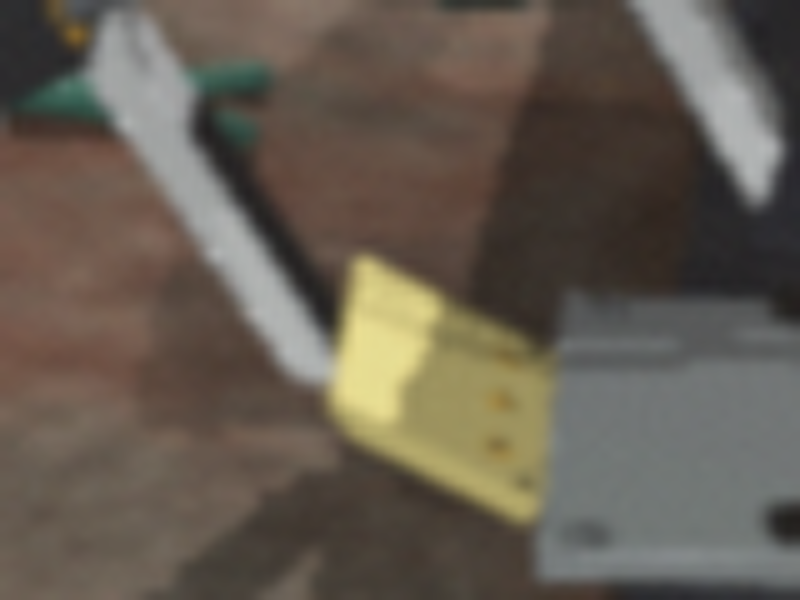

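View pics/w14.png

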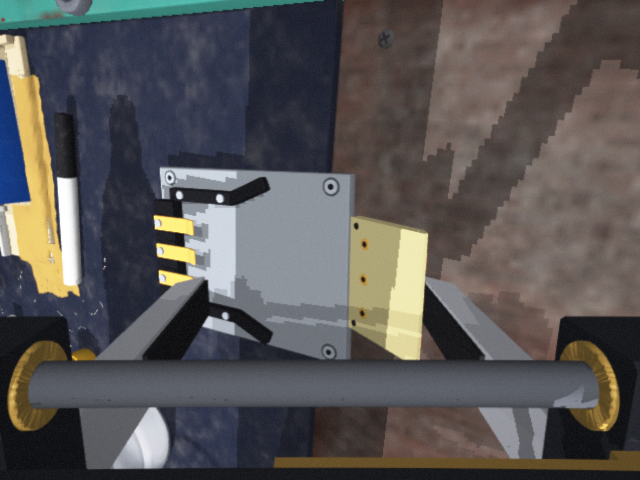

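Emit:
drive_tool([
  [[0,0,0,0,-0.28,-0.23,100],[0,0,0,0,-0.57,-0.45,100],[0,0,0,0,-0.87,-0.52,100],[0,0,0,0,-1.2,-0.53,100],[0,0,0,0,-1.54,-0.55,100],[0,0,0,0,-1.85,-0.54,100],[0,0,0,0,-2.16,-0.54,100],[0,0,0,0,-2.16,-0.54,100]],
])

```text
time: 14.0
tool_pos: [0.5839, 0.1715, 0.0337]
ee_rot: [-2.628, 0.002, 0.07]
wrist_force: [-1.1, 0.2, 0.3]
width: 0.0938
```

```bash
python3 - <<'E'
from h import *
st()
s=snap('scene','s15.png'); w=snap('wrist','w15.png')
c=s['img'][225:285,260:340]; cv2.imwrite('pics/s15c.png',cv2.resize(c,(800,600),interpolation=cv2.INTER_CUBIC))
E
```

```text
time 14.0
tool_pos [0.5839 0.1715 0.0337]
ee_rot [-2.6284e+00  1.9000e-03  7.0400e-02]
wrist_force [-1.1061  0.1649  0.3395]
width 0.0938
joint_positions [-0.1178  0.3033  1.5103  0.5069  1.4518  1.2897]
```

View pics/s15c.png

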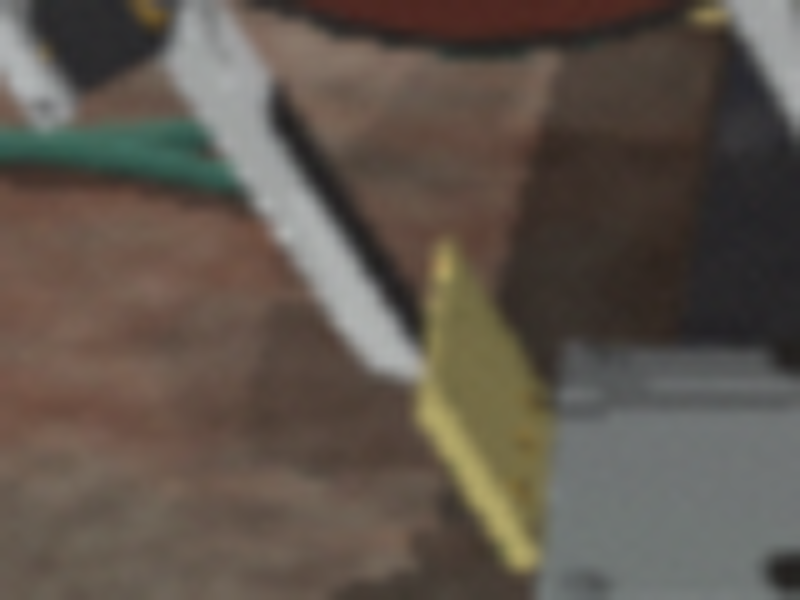

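View pics/w15.png

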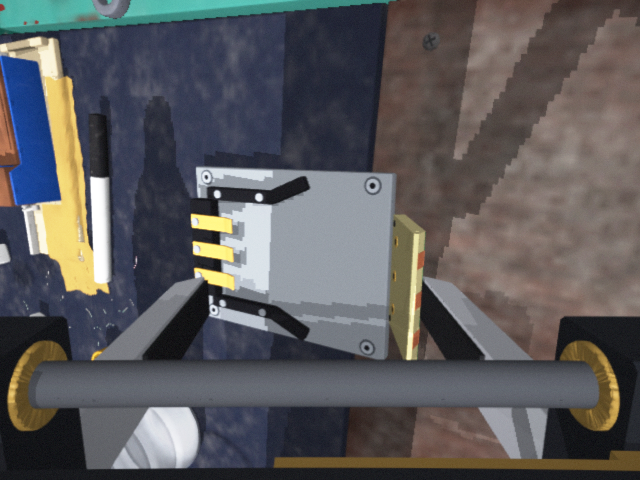

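Emit:
drive_tool([
  [[0,0,0,0,-0.33,0.02,100],[0,0,0,0,-0.62,0.04,100],[0,0,0,0,-0.94,0.11,100],[0,0,0,0,-1.24,0.19,100],[0,0,0,0,-1.54,0.32,100],[0,0,0,0,-1.83,0.46,100],[0,0,0,0,-1.83,0.46,100]],
])

```text
time: 14.8
tool_pos: [0.5824, 0.1898, 0.0384]
ee_rot: [-2.628, 0.002, 0.071]
wrist_force: [0.6, -0.2, 0.6]
width: 0.0941
```

```bash
python3 - <<'E'
from h import *
st()
s=snap('scene','s16.png'); w=snap('wrist','w16.png')
c=s['img'][225:285,260:340]; cv2.imwrite('pics/s16c.png',cv2.resize(c,(800,600),interpolation=cv2.INTER_CUBIC))
E
```

```text
time 14.8
tool_pos [0.5824 0.1898 0.0384]
ee_rot [-2.6284e+00  2.2000e-03  7.0700e-02]
wrist_force [ 0.5705 -0.1878  0.5653]
width 0.0941
joint_positions [-0.0874  0.2959  1.5096  0.5102  1.4448  1.3197]
```

View pics/s16c.png

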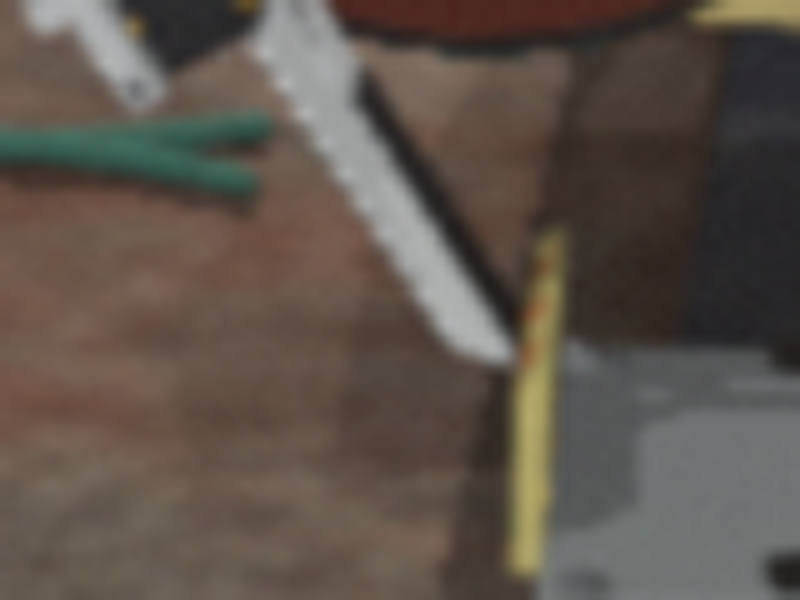

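View pics/w16.png

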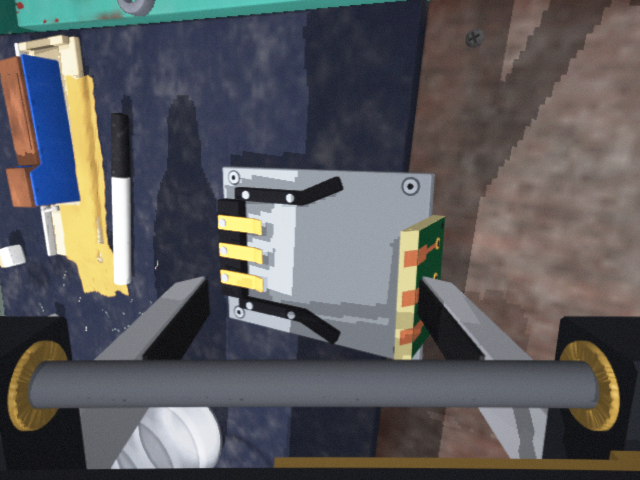

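Emit:
drive_tool([
  [[0,0,0,0,-0.43,0.25,100],[0,0,0,0,-0.87,0.5,100],[0,0,0,0,-1.3,0.75,100],[0,0,0,0,-1.48,0.85,100],[0,0,0,0,-1.48,0.85,100]],
])

```text
time: 15.4
tool_pos: [0.5811, 0.2068, 0.0381]
ee_rot: [-2.629, 0.002, 0.071]
wrist_force: [0.7, 0.5, -0.4]
width: 0.0943
```

```bash
python3 - <<'E'
from h import *
st()
s=snap('scene','s17.png'); w=snap('wrist','w17.png')
c=s['img'][225:285,260:340]; cv2.imwrite('pics/s17c.png',cv2.resize(c,(800,600),interpolation=cv2.INTER_CUBIC))
E
```

```text
time 15.4
tool_pos [0.5811 0.2068 0.0381]
ee_rot [-2.6287e+00  2.3000e-03  7.0900e-02]
wrist_force [ 0.6824  0.4987 -0.3912]
width 0.0943
joint_positions [-0.0587  0.2944  1.512   0.5134  1.4306  1.3437]
```

View pics/s17c.png

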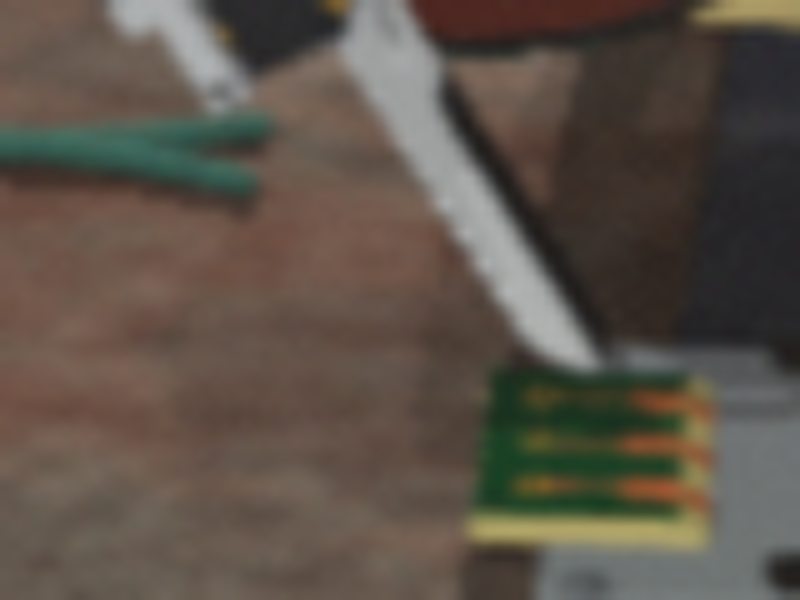

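View pics/w17.png

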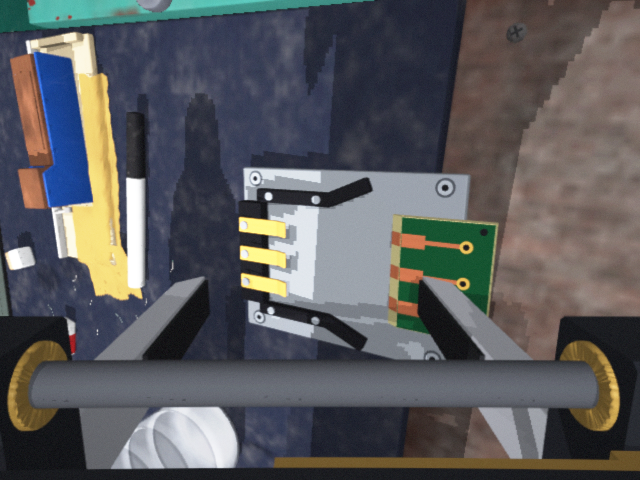

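Emit:
drive_tool([
  [[0,0,0,0,0,-3,100],[0,0,0,0,0,-7,100],[0,0,0,0,0,-10,100],[0,0,0,0,0,-10,80]],
])

```text
time: 15.9
tool_pos: [0.5884, 0.1556, 0.1302]
ee_rot: [-2.631, -0.007, 0.068]
wrist_force: [0.4, -0.8, 0.1]
width: 0.0893
```

```bash
python3 - <<'E'
from h import *
st(); plan([.589,.08,.11],1.639)
E
```

```text
time 15.9
tool_pos [0.5884 0.1556 0.1302]
ee_rot [-2.6305 -0.0073  0.0679]
wrist_force [ 0.4048 -0.7796  0.0618]
width 0.0893
joint_positions [-0.1432  0.2323  1.3963  0.5008  1.6165  1.3547]
row [-0.395 -0.406 -1.532] [-0.46  7.57 -1.93] dist cm 7.8 ang 93.6
```

Emit:
drive_tool([
  [[-0.395,-0.406,-1.532,-0.5,7.6,-1.9,27],[-0.395,-0.406,-1.532,-0.5,7.6,-1.9,27],[-0.395,-0.406,-1.532,-0.5,7.6,-1.9,27],[-0.395,-0.406,-1.532,-0.5,7.6,-1.9,27],[-0.395,-0.406,-1.532,-0.5,7.6,-1.9,27],[-0.395,-0.406,-1.532,-0.5,7.6,-1.9,27],[-0.395,-0.406,-1.532,-0.5,7.6,-1.9,27],[-0.395,-0.406,-1.532,-0.5,7.6,-1.9,27],[-0.395,-0.406,-1.532,-0.5,7.6,-1.9,27],[-0.395,-0.406,-1.532,-0.5,7.6,-1.9,27],[-0.395,-0.406,-1.532,-0.5,7.6,-1.9,27],[-0.395,-0.406,-1.532,-0.5,7.6,-1.9,27],[-0.395,-0.406,-1.532,-0.5,7.6,-1.9,27],[-0.395,-0.406,-1.532,-0.5,7.6,-1.9,27]],
])

```text
time: 17.3
tool_pos: [0.5885, 0.0797, 0.1088]
ee_rot: [-3.14, -0.0, 1.637]
wrist_force: [-0.5, -0.4, -0.1]
width: 0.0258
```

```bash
python3 - <<'E'
from h import *
st(); w=snap('wrist','w18.png')
E
```

```text
time 17.3
tool_pos [0.5885 0.0797 0.1088]
ee_rot [-3.1404e+00 -4.0000e-04  1.6371e+00]
wrist_force [-0.5335 -0.4471 -0.1277]
width 0.0258
joint_positions [ 3.8900e-02  2.0790e-01  1.3712e+00  4.0000e-04  1.5636e+00 -2.7400e-02]
```

View pics/w18.png

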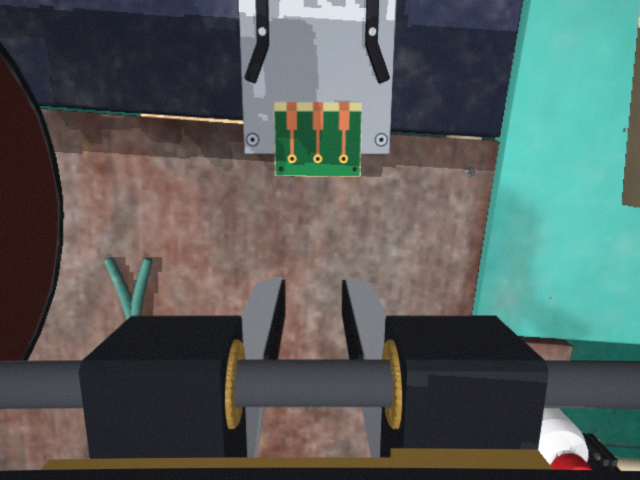

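```bash
python3 - <<'E'
from h import *
w=robot.snapshot('wrist')
b=ray(w,[[275,176],[361,176],[275,103],[361,103]],.014); print(b.round(4),b[:2].mean(0))
print(ray(w,[[244,153],[390,153]],.008).round(4))
print(ray(w,[[266,44],[370,44]],.014).round(4))
plan([.5895,.100,-.0155],1.639)
E
```

```text
[[0.5583 0.1215 0.014 ]
 [0.6194 0.1256 0.014 ]
 [0.5561 0.1707 0.014 ]
 [0.6148 0.1746 0.014 ]] [0.58888834 0.12351803 0.014     ]
[[0.5349 0.1358 0.008 ]
 [0.6393 0.1428 0.008 ]]
[[0.5485 0.2072 0.014 ]
 [0.6172 0.2118 0.014 ]]
row [-0.001 -0.    -0.002] [ 2.05  0.21 12.46] dist cm 12.6 ang 0.1
```

Emit:
drive_tool([
  [[0,0,0,1.0,0.2,4.5,27],[0,0,0,2.0,0.2,8.5,27],[0,0,0,2.0,0.2,11.5,27],[0,0,0,2.0,0.2,12.4,27],[0,0,0,2.0,0.2,12.4,27]],
])

```text
time: 17.9
tool_pos: [0.5883, 0.099, -0.0166]
ee_rot: [-3.137, -0.0, 1.636]
wrist_force: [-0.1, 0.6, 0.6]
width: 0.0249
```

```bash
python3 - <<'E'
from h import *
st(); w=snap('wrist','w19.png')
s=snap('scene','s19.png')
c=s['img'][225:300,250:350]; cv2.imwrite('pics/s19c.png',cv2.resize(c,(800,600),interpolation=cv2.INTER_CUBIC))
E
```

```text
time 17.9
tool_pos [ 0.5883  0.099  -0.0166]
ee_rot [-3.1373e+00 -3.0000e-04  1.6362e+00]
wrist_force [-0.0887  0.5564  0.6005]
width 0.0249
joint_positions [7.1500e-02 3.0580e-01 1.5105e+00 3.0000e-04 1.3296e+00 6.1000e-03]
```

View pics/s19c.png

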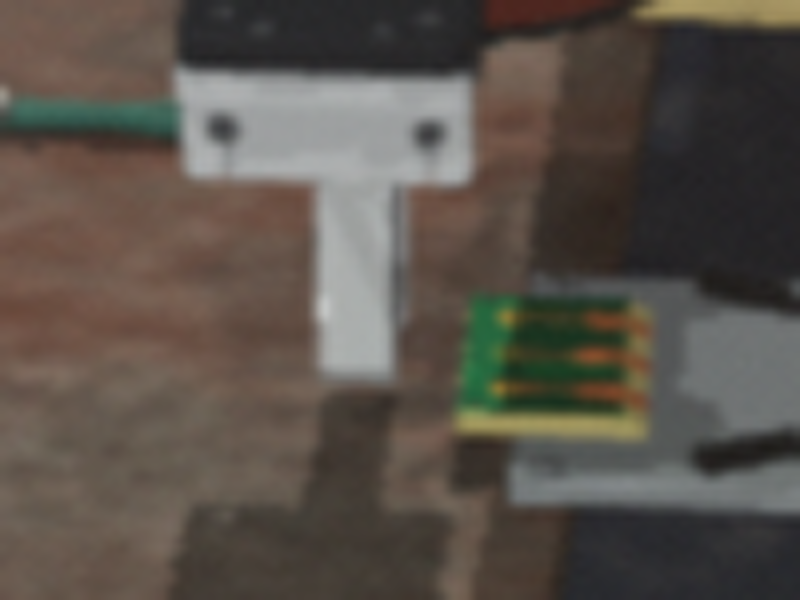

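View pics/w19.png

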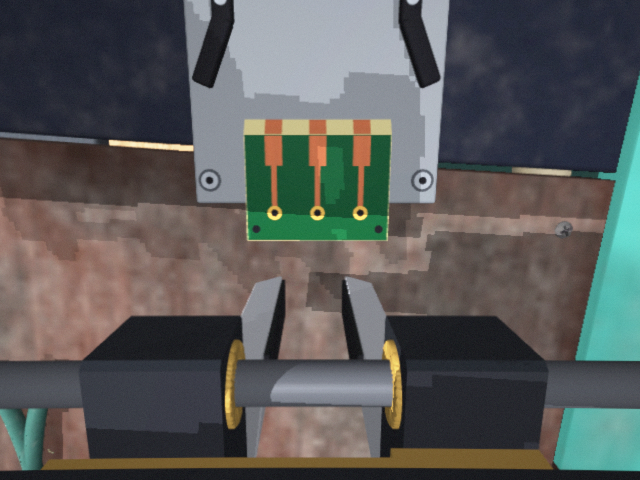

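Emit:
drive_tool([
  [[0,0,0,0.7,0.1,-0.1,27],[0,0,0,1.3,0.1,-0.1,27],[0,0,0,1.7,0.1,-0.1,27],[0,0,0,2.1,0.1,-0.1,27],[0,0,0,2.5,0.1,-0.1,27],[0,0,0,2.9,0.1,-0.1,27],[0,0,0,3.3,0.1,-0.1,27],[0,0,0,3.7,0.1,-0.1,27],[0,0,0,4.1,0.1,-0.1,27],[0,0,0,4.5,0.1,-0.1,27],[0,0,0,4.9,0.1,-0.1,27],[0,0,0,5.3,0.1,-0.1,27],[0,0,0,5.7,0.1,-0.1,27],[0,0,0,6.1,0.1,-0.1,27],[0,0,0,6.5,0.1,-0.1,27],[0,0,0,6.9,0.1,-0.1,27],[0,0,0,6.9,0.1,-0.1,27]],
])

```text
time: 19.7
tool_pos: [0.5874, 0.1687, -0.0121]
ee_rot: [3.139, -0.0, 1.637]
wrist_force: [-0.6, -0.2, -0.2]
width: 0.0255
```

```bash
python3 - <<'E'
from h import *
st(); w=snap('wrist','w20.png')
s=snap('scene','s20.png')
c=s['img'][225:300,280:380]; cv2.imwrite('pics/s20c.png',cv2.resize(c,(800,600),interpolation=cv2.INTER_CUBIC))
E
```

```text
time 19.7
tool_pos [ 0.5874  0.1687 -0.0121]
ee_rot [ 3.1393e+00 -5.0000e-04  1.6370e+00]
wrist_force [-0.5635 -0.1811 -0.2407]
width 0.0255
joint_positions [1.8680e-01 3.2610e-01 1.4743e+00 2.0000e-04 1.3388e+00 1.2060e-01]
```

View pics/s20c.png

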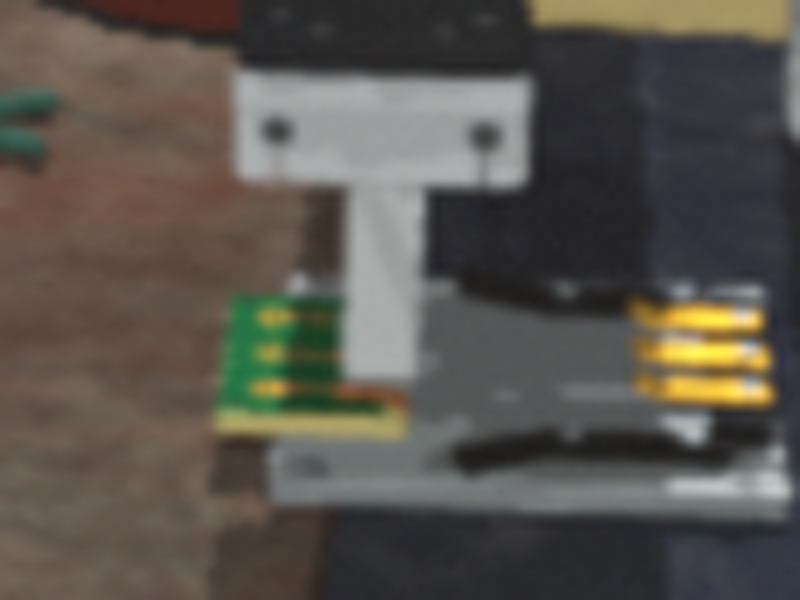

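View pics/w20.png

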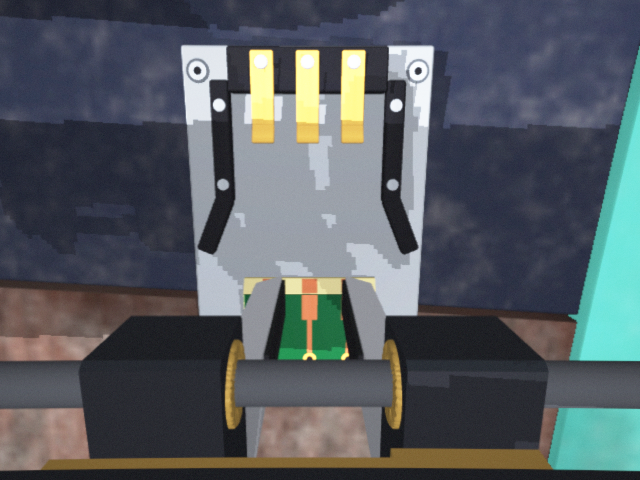

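The fingertips rode over the board (wrist view: tips at about (265,280) and (360,280), over the green face), and the board hasn't moved. I'll calibrate the tip height from the scene picture taken before the push, then retry lower.

```bash
python3 - <<'E'
from h import *
s=robot.snapshot('scene')
def c(tp,yaw,half):
    R=Ro.from_euler('xyz',[np.pi,0,yaw]).as_matrix()
    for L in(.024,.026,.0285,.031):
        q=[np.array(tp)+R@np.array([x,half,-L]) for x in(-.008,.008)]
        print(L,((proj(s,q))).round(2).tolist())
print('s19: observed px', [ [250+318/8,225+378/8],[250+397/8,225+380/8]]); c([.5883,.099,-.0166],1.6362,.0125+.0)
# board trailing near corner in s19
print(proj(s,[[.6194,.1256,.014],[.6194,.1256,.008]]), [250+458/8,225+412/8],[250+458/8,225+436/8])
E
```

```text
s19: observed px [[289.75, 272.25], [299.625, 272.5]]
0.024 [[291.3, 273.58], [298.73, 273.82]]
0.026 [[291.28, 272.79], [298.72, 273.03]]
0.0285 [[291.26, 271.81], [298.7, 272.05]]
0.031 [[291.23, 270.82], [298.69, 271.06]]
[[305.71273318 276.64928447]
 [305.7291159  279.04086239]] [307.25, 276.5] [307.25, 279.5]
```

Emit:
drive_tool([
  [[0,0,0,0,0,-2,27],[0,0,0,-3.5,0,-3,27],[0,0,0,-7,0,-2.5,27],[0,0,0,-7.2,0,-0.5,27],[0,0,0,-7.2,0,0.5,27],[0,0,0,-7.2,0,0.5,27]],
])

```text
time: 20.45
tool_pos: [0.5902, 0.0961, -0.0195]
ee_rot: [-3.139, -0.0, 1.636]
wrist_force: [0.4, -0.3, -0.6]
width: 0.0254
```

```bash
python3 - <<'E'
from h import *
st(); plan([.5895,.105,-.0185],1.639); w=snap('wrist','w21.png')
s=snap('scene','s21.png')
c=s['img'][225:300,250:350]; cv2.imwrite('pics/s21c.png',cv2.resize(c,(800,600),interpolation=cv2.INTER_CUBIC))
E
```

```text
time 20.45
tool_pos [ 0.5902  0.0961 -0.0195]
ee_rot [-3.1391e+00 -4.0000e-04  1.6361e+00]
wrist_force [ 0.439  -0.3148 -0.5599]
width 0.0254
joint_positions [6.6400e-02 3.1000e-01 1.5112e+00 4.0000e-04 1.3228e+00 1.0000e-03]
row [-0.002 -0.    -0.003] [ 0.89 -0.01 -0.1 ] dist cm 0.9 ang 0.2
```

View pics/w21.png

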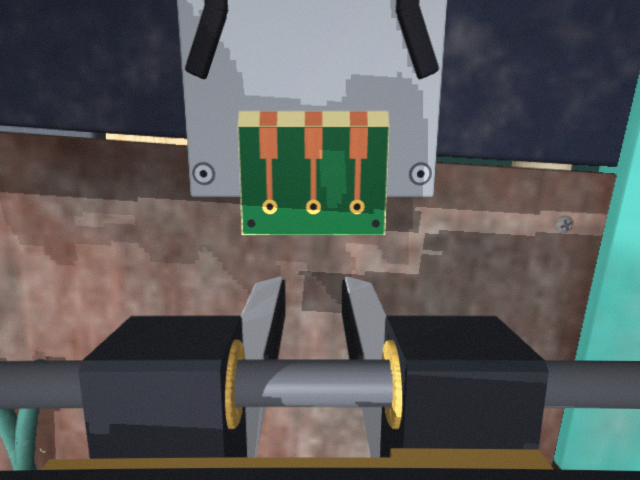

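View pics/s21c.png

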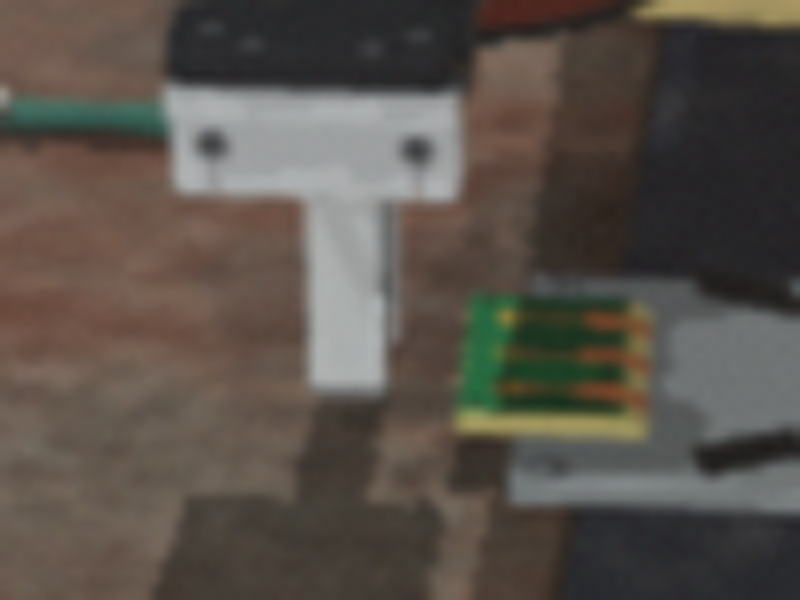

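Emit:
drive_tool([
  [[0,0,0,0.8,0,-0.1,27],[0,0,0,1.6,0,-0.1,27],[0,0,0,2.0,0,-0.1,27],[0,0,0,2.4,0,-0.1,27],[0,0,0,2.6,0,-0.1,27]],
])

```text
time: 21.05
tool_pos: [0.5903, 0.1234, -0.016]
ee_rot: [3.14, -0.0, 1.638]
wrist_force: [0.4, -0.4, 0.0]
width: 0.0252
```

```bash
python3 - <<'E'
from h import *
st(); w=snap('wrist','w22.png')
s=snap('scene','s22.png')
c=s['img'][225:300,250:350]; cv2.imwrite('pics/s22c.png',cv2.resize(c,(800,600),interpolation=cv2.INTER_CUBIC))
E
```

```text
time 21.05
tool_pos [ 0.5903  0.1234 -0.016 ]
ee_rot [ 3.1395e+00 -2.0000e-04  1.6380e+00]
wrist_force [ 0.4176 -0.3628  0.037 ]
width 0.0252
joint_positions [1.1200e-01 3.1360e-01 1.4991e+00 1.0000e-04 1.3268e+00 4.4800e-02]
```

View pics/w22.png

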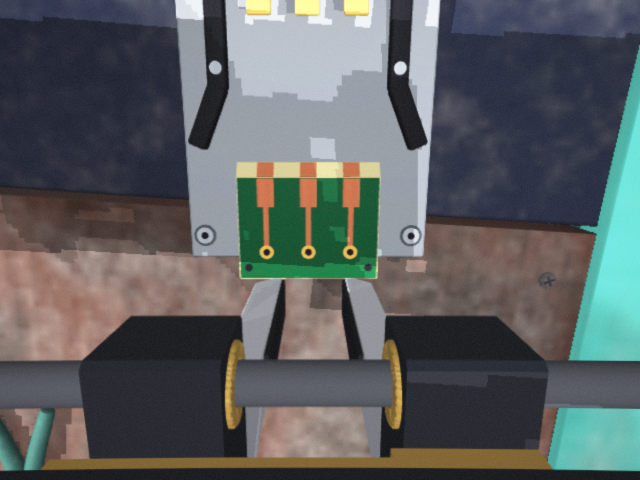

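View pics/s22c.png

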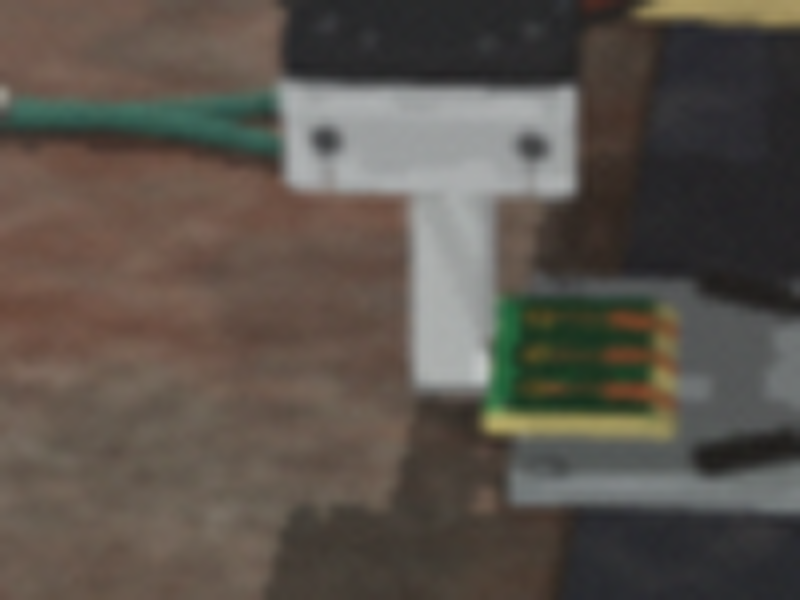

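Emit:
drive_tool([
  [[0,0,0,0.1,0,0.15,27],[0,0,0,0.5,0,0.15,27],[0,0,0,0.9,0,0.15,27],[0,0,0,1.3,0,0.15,27],[0,0,0,1.7,0,0.15,27],[0,0,0,2.0,0,0.15,27]],
])

```text
time: 21.75
tool_pos: [0.5887, 0.1437, -0.0178]
ee_rot: [3.14, -0.001, 1.638]
wrist_force: [0.4, -1.3, -0.7]
width: 0.0254
```

```bash
python3 - <<'E'
from h import *
st(); w=snap('wrist','w23.png')
E
```

```text
time 21.75
tool_pos [ 0.5887  0.1437 -0.0178]
ee_rot [ 3.1401e+00 -6.0000e-04  1.6380e+00]
wrist_force [ 0.4025 -1.2986 -0.6886]
width 0.0254
joint_positions [1.4550e-01 3.2160e-01 1.4924e+00 5.0000e-04 1.3259e+00 7.8200e-02]
```

View pics/w23.png

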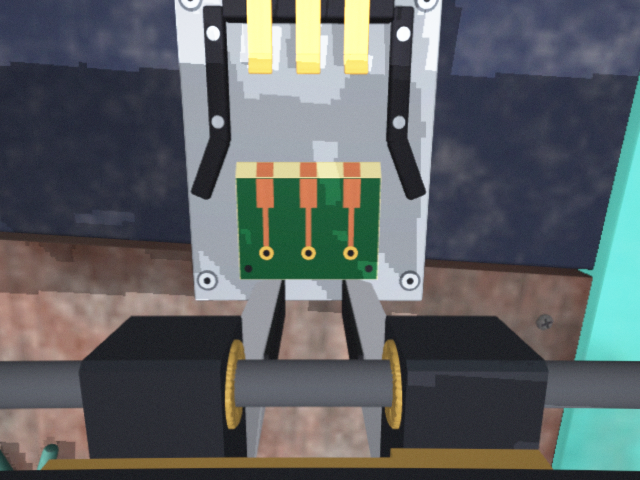

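Emit:
drive_tool([
  [[0,0,0,0.4,0,-0.04,27],[0,0,0,0.8,0,-0.04,27],[0,0,0,1.2,0,-0.04,27],[0,0,0,1.6,0,-0.04,27],[0,0,0,2.0,0,-0.04,27],[0,0,0,2.4,0,-0.04,27],[0,0,0,2.8,0,-0.04,27],[0,0,0,3.2,0,-0.04,27],[0,0,0,3.6,0,-0.04,27],[0,0,0,4.0,0,-0.04,27],[0,0,0,4.0,0,-0.04,27]],
])

```text
time: 22.9
tool_pos: [0.5859, 0.1848, -0.0173]
ee_rot: [3.14, -0.001, 1.639]
wrist_force: [-0.4, 0.3, 0.4]
width: 0.025
```

```bash
python3 - <<'E'
from h import *
st(); w=snap('wrist','w24.png')
E
```

```text
time 22.9
tool_pos [ 0.5859  0.1848 -0.0173]
ee_rot [ 3.1399e+00 -1.4000e-03  1.6389e+00]
wrist_force [-0.4132  0.2861  0.3794]
width 0.025
joint_positions [2.1240e-01 3.3800e-01 1.4699e+00 1.2000e-03 1.3318e+00 1.4400e-01]
```

View pics/w24.png

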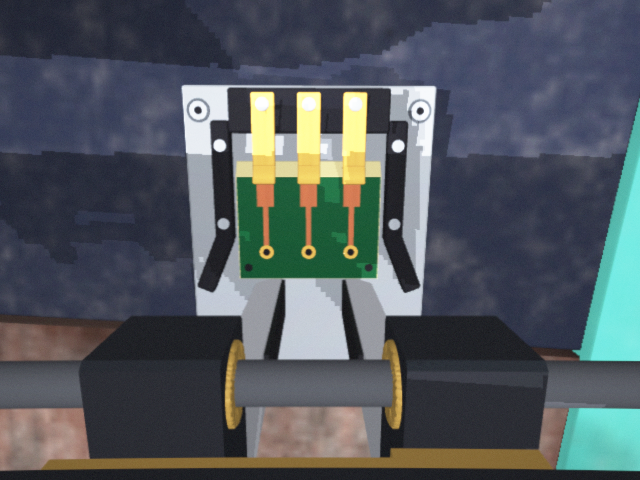

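Emit:
drive_tool([
  [[0,0,0,0.3,0,0,27],[0,0,0,0.6,0,0,27],[0,0,0,0.9,0,0,27],[0,0,0,1.1,0,0,27],[0,0,0,1.25,0,0,27],[0,0,0,1.4,0,0,27],[0,0,0,1.4,0,0,27]],
])

```text
time: 23.65
tool_pos: [0.585, 0.1963, -0.0174]
ee_rot: [3.141, 0.003, 1.638]
wrist_force: [-0.4, -5.5, 1.4]
width: 0.0252
```

```bash
python3 - <<'E'
from h import *
st(); w=snap('wrist','w25.png')
E
```

```text
time 23.65
tool_pos [ 0.585   0.1963 -0.0174]
ee_rot [3.1408e+00 2.7000e-03 1.6385e+00]
wrist_force [-0.3702 -5.5305  1.3595]
width 0.0252
joint_positions [ 0.2337  0.3449  1.4611 -0.0029  1.3353  0.1666]
```

View pics/w25.png

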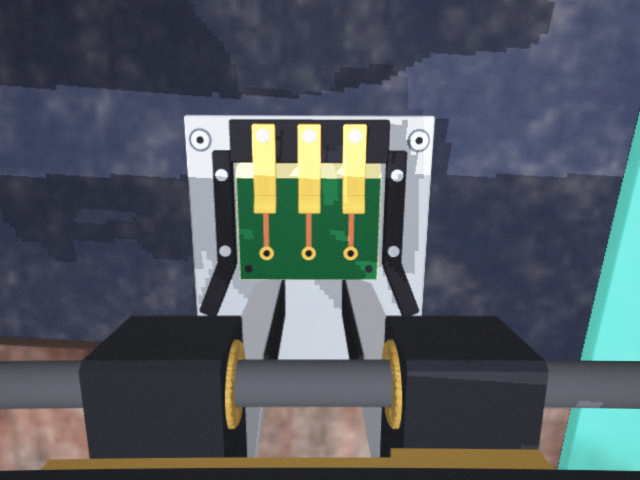

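The board is home: its lead edge is at row 163 against the block face, with 5.5 N of reaction. I'll retreat straight back, then up.

Emit:
drive_tool([
  [[0,0,0,-0.5,0,0,27],[0,0,0,-2.5,0,0,27],[0,0,0,-5,0,-2,27],[0,0,0,-7,0,-6,27],[0,0,0,-7,0,-10,27],[0,0,0,-7,0,-12,27],[0,0,0,-7,0,-12,27]],
])

```text
time: 24.4
tool_pos: [0.5925, 0.1273, 0.1077]
ee_rot: [3.131, 0.001, 1.638]
wrist_force: [-0.1, 0.4, -0.1]
width: 0.0256
```

```bash
python3 - <<'E'
from h import *
st(); w=snap('wrist','w26.png'); s=snap('scene','s26.png')
c=s['img'][225:300,300:400]; cv2.imwrite('pics/s26c.png',cv2.resize(c,(800,600),interpolation=cv2.INTER_CUBIC))
c=w['img'][0:150,200:400]; cv2.imwrite('pics/w26c.png',cv2.resize(c,(800,600),interpolation=cv2.INTER_CUBIC))
E
```

```text
time 24.4
tool_pos [0.5925 0.1273 0.1077]
ee_rot [3.1313e+00 9.0000e-04 1.6380e+00]
wrist_force [-0.1076  0.4131 -0.0604]
width 0.0256
joint_positions [ 1.1890e-01  2.2570e-01  1.3523e+00 -1.4000e-03  1.5534e+00  5.1700e-02]
```

View pics/w26c.png

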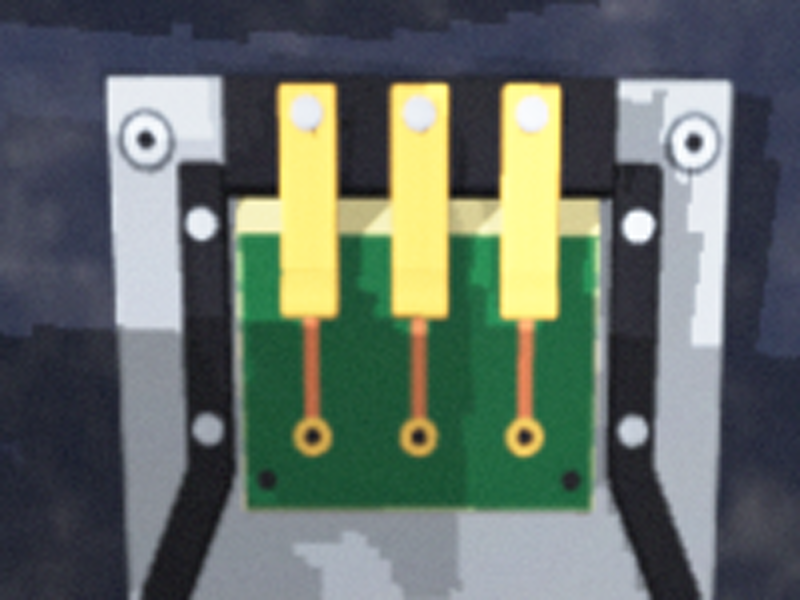

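View pics/s26.png

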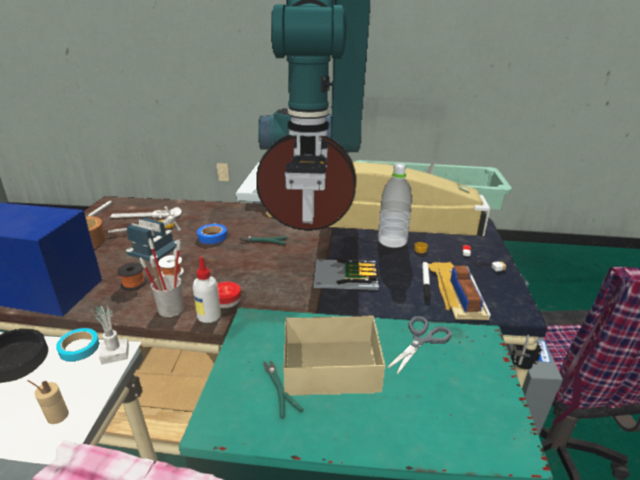

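View pics/s26c.png

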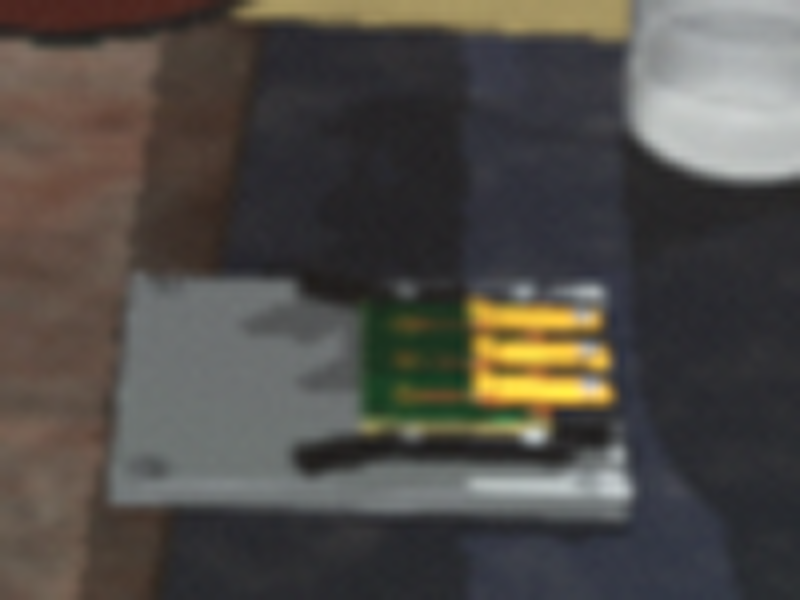

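```bash
python3 - <<'E'
from h import *
w=robot.snapshot('wrist')
g=w['img']
for u in (259,260,261,284,286,311,313,338,340,345,348): print(u,[tuple(int(v) for v in g[r,u]) for r in range(45,54)])
p=np.array([-.068,.9977]); 
def y(uv,z): return ray(w,uv,z)@np.array([-.068,.9977,0])
print('trail',y([[262,127],[347,127]],.014), 'plate far edge', y([[228,19],[382,20]],.008),'lead', y([[260,49.5],[349,49.5]],.010), 'face bottom', y([[260,47.5],[349,47.5]],.008))
r2=np.array(w['img']); c=r2[30:70,240:370]; cv2.imwrite('pics/w27c.png',cv2.resize(c,(780,240),interpolation=cv2.INTER_NEAREST))
E
```

```text
259 [(45, 41, 40), (48, 42, 42), (50, 42, 41), (49, 41, 41), (46, 42, 41), (54, 48, 46), (73, 66, 64), (116, 108, 101), (149, 138, 132)]
260 [(41, 36, 35), (38, 34, 33), (40, 36, 36), (39, 32, 33), (38, 35, 34), (44, 37, 38), (42, 35, 37), (51, 45, 46), (55, 51, 51)]
261 [(28, 25, 22), (29, 26, 26), (29, 26, 26), (36, 32, 31), (36, 33, 32), (39, 36, 33), (40, 34, 34), (37, 34, 33), (38, 33, 32)]
284 [(133, 244, 254), (133, 244, 254), (133, 244, 254), (128, 243, 254), (128, 243, 254), (134, 244, 254), (132, 244, 254), (130, 243, 254), (131, 244, 254)]
286 [(133, 245, 254), (135, 246, 254), (133, 245, 254), (133, 245, 254), (135, 245, 254), (138, 245, 254), (137, 245, 254), (137, 246, 254), (133, 244, 254)]
311 [(135, 244, 254), (134, 245, 254), (132, 244, 254), (130, 244, 254), (133, 245, 254), (130, 244, 254), (135, 245, 254), (128, 243, 254), (130, 244, 254)]
313 [(133, 244, 254), (133, 244, 254), (131, 243, 254), (135, 245, 254), (134, 244, 254), (130, 243, 254), (134, 244, 254), (132, 244, 254), (134, 244, 254)]
338 [(156, 253, 255), (158, 253, 255), (159, 253, 255), (158, 253, 255), (155, 253, 255), (157, 253, 255), (157, 253, 255), (154, 252, 255), (158, 253, 255)]
340 [(150, 252, 255), (154, 252, 255), (155, 252, 255), (155, 252, 255), (153, 252, 255), (155, 252, 255), (155, 252, 255), (153, 252, 255), (156, 252, 255)]
345 [(139, 248, 255), (141, 249, 255), (146, 250, 255), (153, 251, 255), (151, 251, 255), (148, 251, 255), (151, 251, 255), (152, 251, 255), (152, 251, 255)]
348 [(32, 30, 28), (28, 32, 36), (78, 109, 114), (149, 204, 212), (157, 211, 221), (154, 210, 220), (154, 210, 219), (154, 209, 220), (153, 211, 219)]
trail [0.16354926 0.16358111] plate far edge [0.2310859  0.23059692] lead [0.21258222 0.21263379] face bottom [0.21420759 0.21425991]
```

View pics/w27c.png

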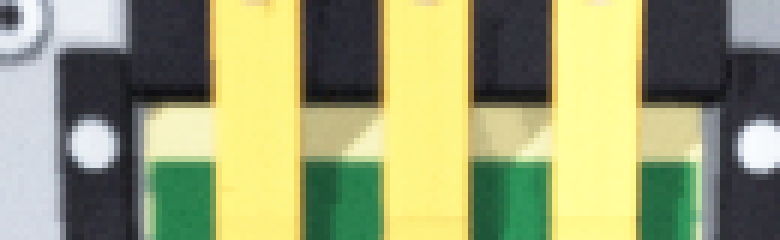

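```bash
python3 -c "
from h import *
print(robot.close_job()); st()"
```

```text
the job is handed in; nothing more can be done
None
the job is handed in; nothing more can be done
```

The terminal board is loaded contact side up, fully home under the brass leaves. I handed the job in with about 24.4 s on the robot's clock (limit 58 s).

**How it was done:** All moves were fingertip pushes; the board was never picked up or carried.
1. I pushed the board across the bench against the plate's front edge, squared and centred.
2. I tilted the tool 30° so the inner corner of one open finger's tip got under the nose, then walked the edge up until the board stood upright and toppled onto the plate.
3. I slid it between the rails and under the leaves to the end block with two fingertips behind its trailing edge.

**Last checks, with the arm clear:**
- **Board position:** The wrist picture shows the green side up and the leaves over the copper strips. The leading edge meets the block with no plate showing between. It measured about 115.7 mm along the plate against 115 mm nominal.
- **Home contact:** The arm felt 5.5 N when the board met the block.
- **Other objects:** They looked unmoved in the scene picture. I did not measure each one.

**What did not go as planned or disagreed:**
- **Tip position:** The fingertips end about 26–28 mm behind the stated TCP, so heights came from pictures and from touching the bench.
- **First slide attempt:** The fingers were about 3.5 mm too high and passed over the top of the board. The board stayed in place, and a second push a few millimetres lower worked.
- **Trailing edge:** It measured about 66.7 mm against 65 mm nominal, within the camera's roughly 2 mm calibration error.

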